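# Log the specimen cups, load the carrier and clamp its hold-down bar

## Task

Get the specimen cups waiting at the front left of the worktop ready for the courier. First take the hand scanner and hold its beam steady for a good second on the bar-code sticker on each cup's lid, from the left-hand cup to the right-hand one, then lay the scanner back on the worktop on its flat underside. Next stand every cup fully home in a well of its own in the carrier, then lower the hold-down bar over the two posts until it sits flat on their shoulders, and last clip one spring clamp round each post, down on the bar, and let go; leave the other things on the worktop where they are.

Things in the scene. Friction and masses are not known exactly. Their poses are not given: they have to be found in the camera images.
- carrier: white plastic specimen carrier fixed to the worktop, 80 x 272 mm, long side along y; origin at the centre of its underside, z up. Block 32 mm high, three round wells in a row (56 mm across, floor 8 mm up). At each end a post, 24 mm thick up to a shoulder 81.5 mm up, above it a 14 mm pin, 36 mm and a 6 mm tapered tip (top 124 mm). Lids of cups in the wells are 80 mm up
- well_left (a point): centre of the floor of the well at the carrier's +y end (8 mm above the worktop)
- well_middle (a point): the same for the middle well, 70 mm along
- well_right (a point): the same for the well at the carrier's -y end
- post_left (a point): on the axis of the post at the carrier's +y end (115 mm from its centre), at the height of the shoulder
- post_right (a point): the same for the post at the -y end
- holddown_bar: aluminium bar 268 x 44 x 8 mm, 220 g, lying in front of the carrier; long side along y, a 20 mm hole 115 mm from the centre at each end; origin at the centre of its underside, z up. In its middle a black bridge handle, 96 mm along y, 14 mm thick, its grip 24 to 37 mm above the underside. On the shoulders its underside is 81.5 mm above the worktop. Either way round will do
- clamp_a: spring clamp lying flat, 124 mm long, 26 mm high, 60 g: two steel levers on an upright pin, V jaws (20 mm high) to +x, two black finger plates to -x, 30 to 62 mm behind the pin, 0 to 26 mm above the underside. This body is the lever on the -y side; origin on the pin at the underside, z up. With the joint at q its middle line points (q - 0.13)/2 rad anticlockwise from this body's x
- clamp_a_jaw (a joint): opening of clamp_a, rad: 0 shut on nothing, 0.13 gripping a post, 0.63 squeezed home (stop); a spring closes it. Pinching the finger plates opens the jaws: plates 50 to 61 mm apart over their outsides when let go, 24 mm and parallel when squeezed home with about 17 N. Then the jaws leave 5 mm either side of a 14 mm post and can be lowered over it from above; let go, they hold it with 11 N
- clamp_a_grip (a point): on clamp_a, where the axis of a gripped post lies between the jaws: 48 mm ahead of the pin along the body's x (on the middle line when gripping), 8 mm above the underside. Jaws and pin are smooth steel: let go within a few mm, the jaws centre themselves
- clamp_b: a second spring clamp, the same as clamp_a
- clamp_b_jaw (a joint): opening of clamp_b, the same as for clamp_a
- clamp_b_grip (a point): the same point on clamp_b
- scanner: grey hand scanner, 176 mm long, 160 g, lying on its flat underside; handle 36 mm wide, 32 mm high, from 90 mm behind the origin to 15 mm ahead; head 44 mm wide, up to 40 mm high, reaching 87 mm ahead; origin on its underside, x towards the head, z up. Balances near the origin. The underside of the head slopes up and carries the window
- scanner_window: dark window of the scanner, 64 mm ahead of its origin and 18 mm above its underside; this frame's x is the beam, which leaves ahead and 60 degrees below the scanner's own x. It reads a sticker 30 to 150 mm along the beam, within 16 mm of it sideways (y, z here), met within 45 degrees of square, for about a second
- cup_a: filled screw-lid specimen cup (about 90 g, may be absent), orange lid, the left-hand one of the cups waiting at the left (+y) of the worktop; 72 mm tall, lid 62 mm across at z 60 to 72, body tapering from 56 mm under the lid to 48 mm at the foot; origin at the centre of its underside, z up. Can be gripped across the lid from above
- cup_b: filled screw-lid specimen cup (about 90 g, may be absent), white lid, the middle one of the cups waiting at the left (+y) of the worktop; 72 mm tall, lid 62 mm across at z 60 to 72, body tapering from 56 mm under the lid to 48 mm at the foot; origin at the centre of its underside, z up. Can be gripped across the lid from above
- cup_c: filled screw-lid specimen cup (about 90 g, may be absent), orange lid, the right-hand one of the cups waiting at the left (+y) of the worktop; 72 mm tall, lid 62 mm across at z 60 to 72, body tapering from 56 mm under the lid to 48 mm at the foot; origin at the centre of its underside, z up. Can be gripped across the lid from above
- label_a (a point): centre of the bar-code sticker (24 x 42 mm, facing up) on the lid of cup_a, 72.6 mm above the cup's underside on its axis
- label_b (a point): centre of the bar-code sticker (24 x 42 mm, facing up) on the lid of cup_b, 72.6 mm above the cup's underside on its axis
- label_c (a point): centre of the bar-code sticker (24 x 42 mm, facing up) on the lid of cup_c, 72.6 mm above the cup's underside on its axis
- tally_counter: round hand tally counter, 45 x 61 x 27 mm, at the back; not to be moved
- oil_bottle: small brown bottle with a black cap, 26 mm across, 60 mm tall, at the back on the right; not to be moved
- marker: marker pen, 135 mm long, at the back on the left; not to be moved
Mind the look-alikes: they are no part of the job. What is meant by the cup_b is not green, and is the larger of those in its own colour.

How it is judged:
By the outcome, as a careful person would: the job done as asked, in the order asked, and still so for the second after the job is handed in, with the robot touching nothing.
Of cup_a, cup_b, cup_c only 2 to 3 are there at a start; the rules pass over those that are not, and their reading is None.
At some moment in a run one of scanner, clamp_a, clamp_b may be knocked a few centimetres aside while the robot is not near it.
It also fails if it takes over 208 s, if anything falls off the work surface, if the arm or the gripper's body presses on something with over 40 N, if the wrist force passes 120 N, or if a joint passes its speed limit or range.

## Robot

A 7-joint arm with a two-finger parallel gripper is mounted at the origin on a cart in front of the work surface, level with it; the furniture and walls round the work are solid. World frame = base frame: x ahead of the robot, y to its left, z up, the work surface at z = 0. Lengths are in m, angles in rad, forces in N, time in s.
With the tool pointing down it reaches from about 0.35 to 0.9 m from the base axis. Payload 19.9 kg.
Tool frame: the origin (TCP) lies at the very end of the fingers, on their centre line; the grasp point (between the pads) lies 19 mm behind it; y points along the fingers, x is the direction in which the jaws open and shut, and the axes are right-handed (so a half turn about y gives the same grasp; the last joint's range is limited). The gripper opens to 85 mm and grips with 20 to 120 N. Pads are 22 mm wide; open, the fingers measure 114 mm over their backs; the gripper's body (76 mm by 85 mm) begins 54 mm behind the grasp point. The pads swing forward as they close: fully open they stand 13 mm farther back than shut.
Start: joints at [1.29, 0.417, -0.01, 1.614, 0.005, 1.111, -0.053], TCP at [0.148, -0.607, 0.231] pointing down, gripper open.
Joint ranges: [-2.81, 2.81], [-0.39, 2.02], [-1.27, 1.25], [0.06, 2.57], [-1.19, 4.33], [0.19, 2], [-2.82, 2.82]. Speed limits (rad/s): [1.89, 1.89, 2.39, 2.39, 3.01, 3.01, 3.01].

## Interface

Orientations are given as a rotation vector (axis times angle).
In Python, from cell import env gives the robot as it stands.
- The arm moves only by the tool arm_command, never from a script. Its argument "series" is text: rows parted by semicolons, each of 5 numbers parted by spaces: the shift along the tool's x, y, z in cm, then the turn about the tool's y in rad, then the opening, from -1 (shut) to 1 (fully open), so that 0 is half open. In form: x y z twist fingers; .... A call has 1 to 12 rows; each row shifts and turns the commanded pose from where the row before left it, along the tool's axes as they then stand; what a row does not reach is not made up. A row lasts 1/8 s, in which the tool goes at most 62.5 mm and 10.7 degrees, less where a joint would pass 70% of its speed; a pose out of reach is approached as far as the arm can. A call is refused whole if a number of a shift passes 6.25 or a number of a turn 0.188, either way. A call with a gripper value outside its range is refused whole. The fingers move at their own pace and stop on an object; the grip force is fixed at half the most. Time passes only in rows, so rows that do not move let the fingers close. It gives the time, the measured TCP pose, the force and the opening at its end, in the units of the state.
- env.get_obs(): the state, without advancing time (a new reading comes with each control period).
- env.camera(name): name is "side" or "top"; returns (picture, depth): 480x640x3 uint8, blue, green, red; 480x640 float32, m along the optical axis (not along the pixel's ray), 0 where there is no reading.
- env.calibration(name): a dict with "fx", "fy", "cx", "cy" (pixels), "dist" ([k1, k2, p1, p2, k3] as OpenCV has them; the pictures are not rectified), "R" (3x3) and "t" (3): a world point X has camera coordinates R X + t. Camera axes: x right, y down, z forward; pixel columns grow to the right and rows downward; lengths in m; the calibration is good to about 2 mm. A picture is of the moment at which its call begins. calibration takes no time and is no camera call.
- env.job_done(): hands the job in, once; it reports no verdict.
The state is a dict: "time": time; "joint_positions": joint angles; "dq": joint speeds; "tau": joint torques, N m; "ee_pos": TCP position; "orientation": TCP orientation; "wrist_force": force on the tool from outside, world axes, zero at the start; "moment": the same for the moment, N m; "grip_width": finger opening in m.
Only numpy, scipy, OpenCV 4.12 (cv2) and the standard library are available. Lean on these libraries where they do the work, as an engineer would, in place of code of your own. Each camera call takes 0.05 s, during which the arm holds its last target.

## Working session

There is one attempt and no reset: what is moved stays moved. The work goes in short steps, Python scripts to look and compute and a tool call to move; the robot and the scene stay as the last step left them, time stands still between calls to the robot, and variables do not carry over. Pictures are saved under pics/ and viewed, and the job is handed in when it is done.

Besides the shell and the picture viewer there is one more tool, called by a JSON object that holds its "fn" and its "kwargs". arm_command: Moves the arm, as the interface text tells. Its arguments: {"type":"object","properties":{"series":{"type":"string"}},"required":["series"]}

```bash
ls; mkdir -p pics; python3 - <<'E'
from cell import env
import cv2
o=env.get_obs()
for k,v in o.items(): print(k,v)
for n in("side","top"):
    im,d=env.camera(n); cv2.imwrite(f"pics/{n}0.png",im); 
    c=env.calibration(n); print(n,c)
E
```

```text
pics
time 0.0
joint_positions [ 1.28948982  0.41793664 -0.01031839  1.61416074  0.0046954   1.11070108
 -0.05302205]
dq [-0.00085432 -0.00079503  0.00169683  0.00037625  0.00107103  0.00026311
  0.00010863]
tau [-6.63786868e-04 -8.64451575e+01  6.78191856e-01 -4.34905994e+01
  1.89080997e-02  7.39819952e-03 -5.06476636e-05]
ee_pos [ 0.14836593 -0.60678448  0.23068915]
orientation [-1.31245062  1.03145777 -1.02982775]
wrist_force [-0.15827956 -0.73128244 -0.76667024]
moment [-0.00855065 -0.00302332  0.00200753]
grip_width 0.08553828615228336
side {'fx': 536.1386308858334, 'fy': 536.1386308858334, 'cx': 322.41337307527573, 'cy': 232.65959045559825, 'dist': array([0.03148045, 0.        , 0.        , 0.        , 0.        ]), 'R': array([[-0.99986983,  0.01553208, -0.00436836],
       [ 0.01158115,  0.50237084, -0.8645747 ],
       [-0.01123411, -0.86451275, -0.50248532]]), 't': array([0.56862879, 0.0272201 , 1.56809342])}
top {'fx': 487.86150307378085, 'fy': 487.86150307378085, 'cx': 317.9112608717676, 'cy': 244.57581539850247, 'dist': array([-0.08514761,  0.        ,  0.        ,  0.        ,  0.        ]), 'R': array([[ 0.02085508, -0.9995969 ,  0.01926381],
       [-0.99591622, -0.02246345, -0.08744295],
       [ 0.08784044, -0.01736151, -0.99598325]]), 't': array([0.06485548, 0.56209677, 1.31205075])}
```

View pics/top0.png

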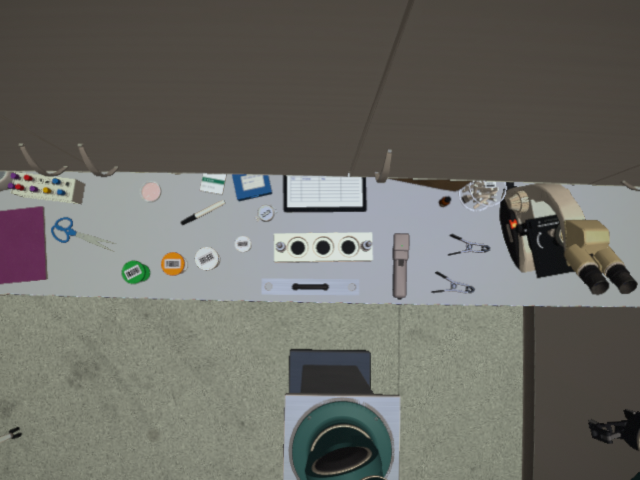

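View pics/side0.png

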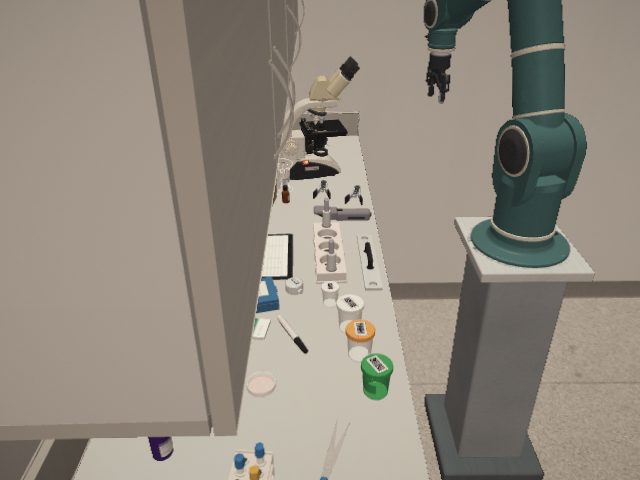

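```bash
cat > h.py <<'E'
from cell import env
import cv2, numpy as np
from scipy.spatial.transform import Rotation as Rot
def cal(n):
    c=env.calibration(n); K=np.array([[c['fx'],0,c['cx']],[0,c['fy'],c['cy']],[0,0,1]]); return K,np.array(c['dist']),np.array(c['R']),np.array(c['t'])
def ray(n,uv):
    K,D,R,t=cal(n); p=cv2.undistortPoints(np.array(uv,float).reshape(-1,1,2),K,D).reshape(-1,2)
    d=np.c_[p,np.ones(len(p))]; return -R.T@t, d@R
def atz(n,uv,z):
    o,d=ray(n,uv); s=(z-o[2])/d[:,2]; return o+d*s[:,None]
def atd(n,uv,dep):
    o,d=ray(n,uv); return o+d*np.array(dep).reshape(-1,1)
def proj(n,X):
    K,D,R,t=cal(n); return cv2.projectPoints(np.array(X,float).reshape(-1,1,3),cv2.Rodrigues(R)[0],t,K,D)[0].reshape(-1,2)
def cloud(n,d):
    v,u=np.mgrid[0:480,0:640]; P=atd(n,np.c_[u.ravel(),v.ravel()],d.ravel()).reshape(480,640,3); P[d==0]=np.nan; return P
def pose():
    o=env.get_obs(); R=Rot.from_rotvec(o['orientation']).as_matrix(); return o,R
def yaw(R): # direction of tool x in the world
    return np.arctan2(R[1,0],R[0,0])
def go(tx,ty,tz,ty_yaw=None):
    """shift in tool axes (cm) to reach target; twist (rad about tool y) """
    o,R=pose(); d=R.T@(np.array([tx,ty,tz])-o['ee_pos'])*100
    print('t',round(o['time'],2),'pos',o['ee_pos'].round(4),'yawx',yaw(R).round(4),'tilt',R[:,1].round(3),'F',np.round(o['wrist_force'],1),'w',round(o['grip_width'],4))
    print('tool shift cm',d.round(2), 'tool z in world',R[:,2].round(3))
    if ty_yaw is not None:
        a=(yaw(R)-ty_yaw+np.pi/2)%np.pi-np.pi/2
        print('twist', a.round(3),'joint7',o['joint_positions'][6].round(3))
def snap(n,name,box=None,s=1):
    im,d=env.camera(n)
    if box: x0,y0,x1,y1=box; c=im[y0:y1,x0:x1]
    else: c=im
    c=cv2.resize(c,None,fx=s,fy=s,interpolation=cv2.INTER_CUBIC); cv2.imwrite(f'pics/{name}.png',c); return im,d
E
python3 - <<'E'
from h import *
im=cv2.imread('pics/top0.png')
c=cv2.resize(im[225:305,110:270],None,fx=5,fy=5,interpolation=2);cv2.imwrite('pics/c1.png',c)
c=cv2.resize(im[220:305,255:405],None,fx=5,fy=5,interpolation=2);cv2.imwrite('pics/c2.png',c)
c=cv2.resize(im[220:305,380:500],None,fx=6,fy=6,interpolation=2);cv2.imwrite('pics/c3.png',c)
o,R=pose();print(R.round(3))
for nm,uv,z in [('green',(133,272),.072),('orange',(173,264),.072),('white',(206,259),.072),('small',(243,244),.04),('cl',(298,247),.032),('cr',(349,247),.032),('barL',(267,286),.008),('barR',(352,286),.008),('edge0',(100,295),0),('edge1',(500,305),0)]:
    print(nm,atz('top',[uv],z)[0].round(4))
E
```

```text
[[ 0.238 -0.     0.971]
 [-0.971  0.001  0.238]
 [-0.001 -1.    -0.   ]]
green [0.4726 0.5647 0.072 ]
orange [0.4963 0.4588 0.072 ]
white [0.5116 0.3718 0.072 ]
small [0.5561 0.2798 0.04  ]
cl [0.552  0.1312 0.032 ]
cr [ 0.5551 -0.0077  0.032 ]
barL [0.4445 0.2144 0.008 ]
barR [ 0.4494 -0.0196  0.008 ]
edge0 [0.4077 0.6817 0.    ]
edge1 [ 0.4035 -0.4396  0.    ]
```

View pics/c1.png

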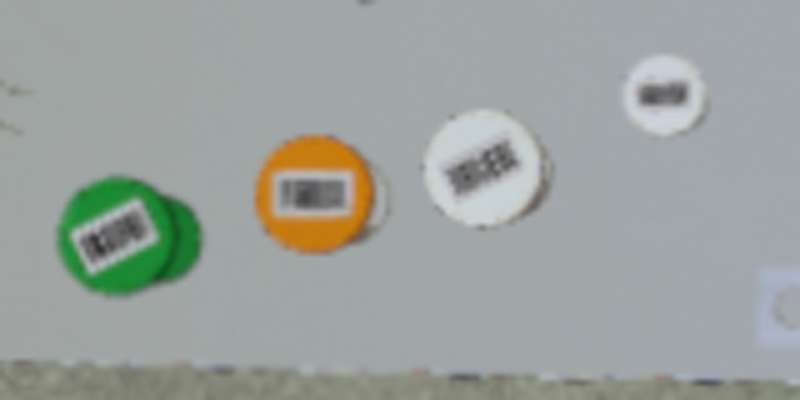

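View pics/c2.png

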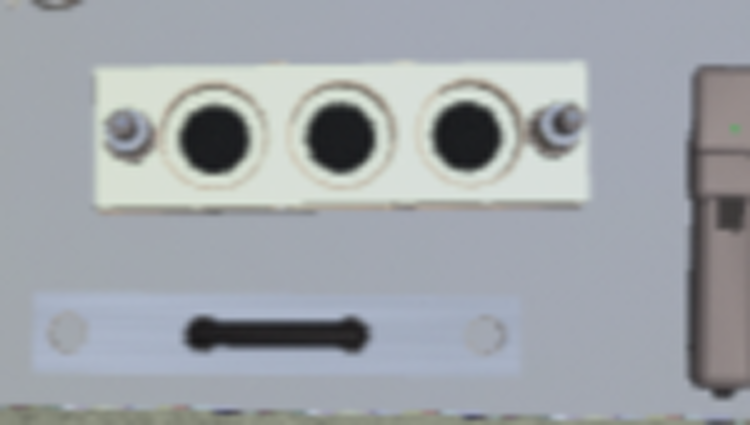

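View pics/c3.png

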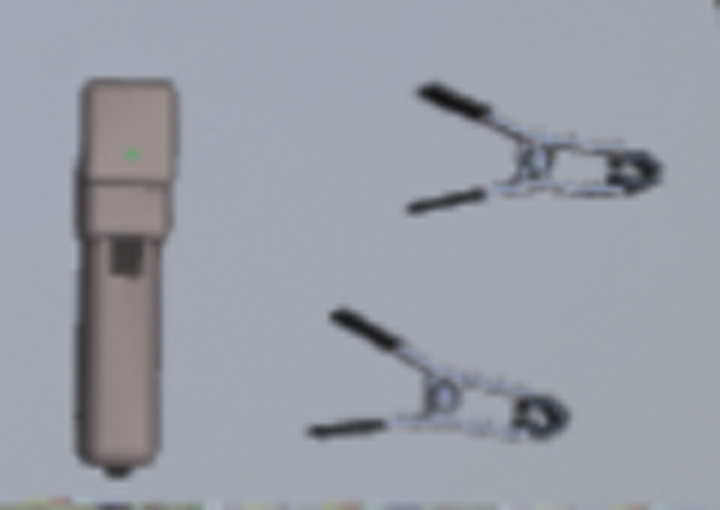

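```bash
cat > seg.py <<'E'
from h import *
def comp(m,uv):
    n,l,s,c=cv2.connectedComponentsWithStats(m.astype(np.uint8)); k=l[uv[1],uv[0]]; 
    return (l==k)
def rect(n,m,z):
    cs,_=cv2.findContours(m.astype(np.uint8),cv2.RETR_EXTERNAL,cv2.CHAIN_APPROX_NONE)
    c=max(cs,key=len).reshape(-1,2).astype(float); P=atz(n,c,z)
    r=cv2.minAreaRect((P[:,:2]*1000).astype(np.float32)); return r,P
E
python3 - <<'E'
from seg import *
im,d=env.camera('top'); im2,d2=env.camera('side'); np.savez('f0.npz',im=im,d=d,im2=im2,d2=d2)
P=cloud('top',d)
print(atd('top',[(320,260)],[d[260,320]]), atd('top',[(420,230)],[d[230,420]]))
def hm(name,box,zlo,zhi):
    x0,y0,x1,y1=box; Q=P[y0:y1,x0:x1].reshape(-1,3); m=(Q[:,2]>zlo)&(Q[:,2]<zhi); Q=Q[m]
    r=cv2.minAreaRect((Q[:,:2]*1000).astype(np.float32)); print(name,len(Q),'mean',Q.mean(0).round(4),'rect',np.round(r[0],1),np.round(r[1],1),round(r[2],2))
hm('orange',(150,245,190,280),.06,.08)
hm('white',(190,240,222,276),.06,.08)
hm('green',(118,255,152,290),.06,.08)
hm('carrier',(270,228,376,266),.024,.04)
hm('bar',(258,275,364,297),.004,.014)
hm('handle',(285,278,340,296),.025,.045)
hm('scanner',(388,228,414,302),.015,.05)
hm('postL',(270,234,287,256),.075,.09)
hm('postR',(358,234,376,256),.075,.09)
hm('clampU',(446,230,494,258),.012,.04)
hm('clampL',(430,268,478,296),.012,.04)
E
```

```text
[[0.51795045 0.07063102 0.03198947]] [[ 6.10430588e-01 -2.10239106e-01 -4.23261444e-04]]
orange 437 mean [0.4973 0.4603 0.0724] rect [497.4 460.7] [60.  61.3] 66.72
white 448 mean [0.5136 0.3708 0.0726] rect [513.7 370.7] [60.7 60.9] 63.46
green 451 mean [0.4722 0.565  0.0727] rect [471.3 565.3] [61.9 61.2] 30.84
carrier 1633 mean [0.5551 0.0658 0.0324] rect [555.3  64.1] [ 79.6 265.9] 1.67
bar 1293 mean [0.4466 0.0942 0.0084] rect [448.5  94.6] [ 57.9 290. ] 1.19
handle 184 mean [0.4465 0.0961 0.0363] rect [445.6  97.6] [13.5 94.5] 1.17
scanner 965 mean [ 0.5116 -0.147   0.0337] rect [ 506.6 -150. ] [180.5  45. ] 0.73
postL 36 mean [0.5492 0.1774 0.082 ] rect [552.  179.9] [21.7 21.2] 1.56
postR 33 mean [ 0.5573 -0.0474  0.0816] rect [558.1 -49. ] [22.5 19.7] 39.37
clampU 211 mean [ 0.5667 -0.3478  0.0194] rect [ 567.  -348.2] [115.8  56.5] 86.32
clampL 204 mean [ 0.4554 -0.3009  0.0194] rect [ 463.9 -300. ] [116.7  55.3] 89.27
```

{"fn": "arm_command", "kwargs": {"series": "0 0 0 0.114 1; 0 0 0 0.114 1; -4 0 3 0 1; -4 0 3 0 1; -4 0 3 0 1; -4 0 3 0 1; -4 0 3 0 1; -4 0 3 0 1; -4 1 3 0 1; -4 1 3 0 1; -4 1 3 0 1; -4 1 3 0 1"}}

```text
time: 1.7
ee_pos: [0.4445, -0.2022, 0.1911]
orientation: [-1.215, 1.2, -1.201]
wrist_force: [1.5, -0.9, 0.1]
grip_width: 0.0852
```

```bash
python3 - <<'E'
from seg import *
go(.5,-.15,.12,np.radians(-89.3))
# refine static poses from f0
f=np.load('f0.npz'); im=f['im']; P=cloud('top',f['d'])
g=im.astype(int)
# carrier mask: z .026..040
m=(P[...,2]>.026)&(P[...,2]<.045); b=np.zeros_like(m); b[228:268,270:378]=1
r,_=rect('top',m&b,.032); print('carrier rect',r)
# wells: dark/edge -> posts & bar holes
gray=cv2.cvtColor(im,6)
# scanner slices
box=P[228:304,388:414].reshape(-1,3); 
for xs in np.arange(.41,.61,.02):
    q=box[(abs(box[:,0]-xs)<.01)&(box[:,2]>.012)]
    if len(q): print(round(xs,2),len(q),q[:,1].min().round(4),q[:,1].max().round(4),np.median(q[:,2]).round(4))
q=box[(box[:,2]>.012)];print(q[:,0].min(),q[:,0].max())
E
```

```text
t 1.7 pos [ 0.4445 -0.2022  0.1911] yawx -1.5592 tilt [ 0. -0. -1.] F [ 1.5 -0.9  0.1] w 0.0852
tool shift cm [-5.16  7.11  5.61] tool z in world [1.    0.012 0.   ]
twist -0.001 joint7 -1.265
carrier rect ((555.0133056640625, 64.15953826904297), (79.1766128540039, 265.0210876464844), 1.3328584432601929)
0.41 8 -0.1542 -0.1431 0.0218
0.43 88 -0.1631 -0.1298 0.0307
0.45 113 -0.1673 -0.1285 0.0316
0.47 105 -0.1672 -0.1296 0.0309
0.49 98 -0.1663 -0.1298 0.031
0.51 105 -0.1658 -0.1302 0.0314
0.53 116 -0.1708 -0.1273 0.0346
0.55 120 -0.1703 -0.1269 0.0383
0.57 122 -0.1692 -0.1268 0.0396
0.59 95 -0.1715 -0.1265 0.0393
0.4162609936115711 0.5969673049309377
```

{"fn": "arm_command", "kwargs": {"series": "-2.68 0 2.95 0 1; -2.68 0 2.96 0 1; 0 4 0 0 1; 0 4 0 0 1; 0 4 0 0 1; 0 2 0 0 1; 0 0 0 0 1; 0 0 0 0 1"}}

```text
time: 2.7
ee_pos: [0.5026, -0.1494, 0.0522]
orientation: [-1.214, 1.2, -1.201]
wrist_force: [0.2, -0.3, 0.0]
grip_width: 0.0853
```

```bash
python3 - <<'E'
from seg import *
go(.503,-.148,.006,np.radians(-90))
snap('top','t1',(370,200,500,310),5)
E
```

```text
t 2.7 pos [ 0.5026 -0.1494  0.0522] yawx -1.559 tilt [ 0.001 -0.    -1.   ] F [ 0.2 -0.3  0. ] w 0.0853
tool shift cm [-0.14  4.62  0.03] tool z in world [1.    0.012 0.001]
twist 0.012 joint7 -1.501
```

View pics/t1.png

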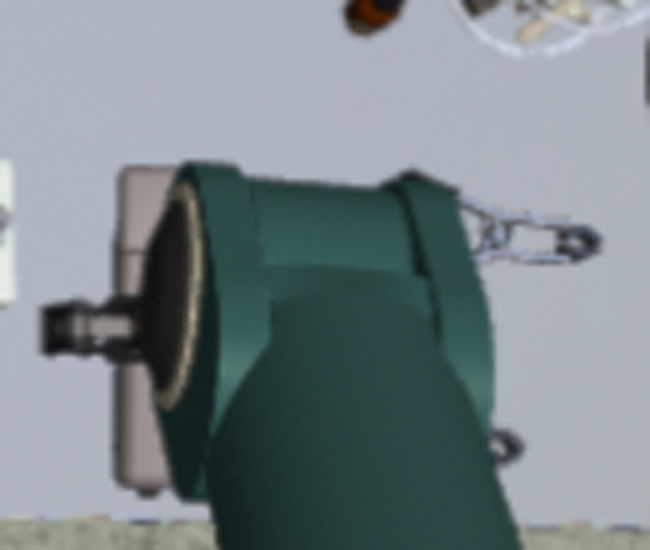

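{"fn": "arm_command", "kwargs": {"series": "-0.14 2.3 0 0 1; 0 2.3 0 0 1; 0 0 0 0 1; 0 0 0 0 -1; 0 0 0 0 -1; 0 0 0 0 -1; 0 0 0 0 -1; 0 0 0 0 -1; 0 0 0 0 -1"}}

```text
time: 3.88
ee_pos: [0.5026, -0.1481, 0.0062]
orientation: [-1.214, 1.2, -1.201]
wrist_force: [-3.6, 1.4, 13.4]
grip_width: 0.0347
```

{"fn": "arm_command", "kwargs": {"series": "0 -3 0 0 -1; 0 -5 0 0 -1; 0 -5 0 0 -1; 0 -5 0 0 -1; 0 0 0 -0.157 -1; 0 0 0 -0.157 -1; 0 0 0 -0.157 -1; 0 0 0 -0.157 -1; 0 0 0 -0.157 -1; 0 0 0 0 -1"}}

```text
time: 5.12
ee_pos: [0.502, -0.148, 0.1854]
orientation: [-1.484, 0.606, -0.606]
wrist_force: [0.1, -0.7, -1.5]
grip_width: 0.0353
```

```bash
python3 - <<'E'
from seg import *
go(.42,.383,.18,np.radians(-45))
im,d=snap('side','s1',(220,120,460,360),3)
E
```

```text
t 5.12 pos [ 0.502  -0.148   0.1854] yawx -0.775 tilt [-0.  0. -1.] F [ 0.1 -0.7 -1.5] w 0.0353
tool shift cm [-43.01   0.55  32.2 ] tool z in world [0.7   0.714 0.   ]
twist 0.01 joint7 -0.695
```

View pics/s1.png

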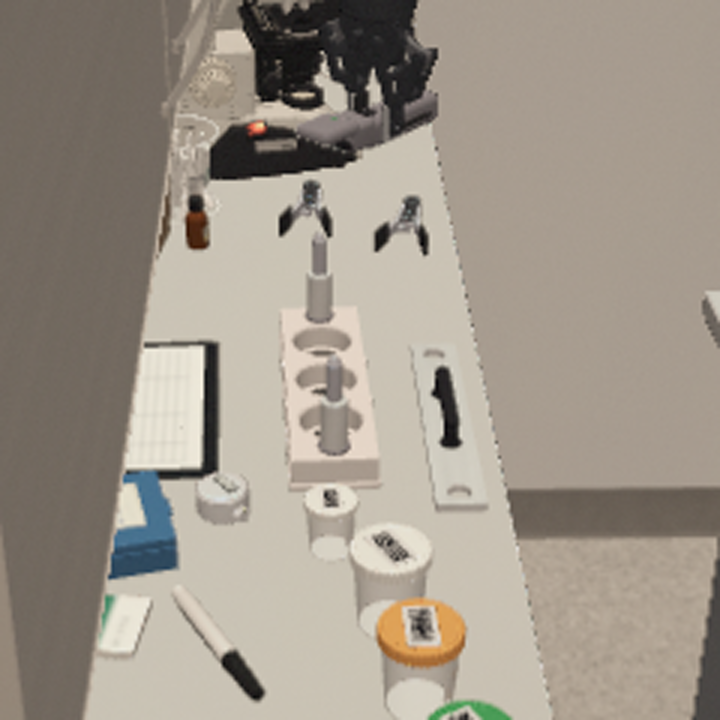

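{"fn": "arm_command", "kwargs": {"series": "-3.6 0 2.7 0 -1; -3.6 0 2.7 0 -1; -3.6 0 2.7 0 -1; -3.6 0 2.7 0 -1; -3.6 0 2.7 0 -1; -3.6 0 2.7 0 -1; -3.6 0 2.7 0 -1; -3.6 0 2.7 0 -1; -3.6 0 2.7 0 -1; -3.6 0 2.7 0 -1; -3.6 0 2.7 0 -1; -3.4 0 2.5 0 -1"}}

```text
time: 6.68
ee_pos: [0.4193, 0.3844, 0.1853]
orientation: [-1.484, 0.608, -0.608]
wrist_force: [-0.3, -0.6, -0.4]
grip_width: 0.0352
```

```bash
python3 - <<'E'
from seg import *
go(.42,.383,.13,np.radians(-45))
im,d=snap('side','s2',(220,180,540,480),2.5)
im,d=snap('top','t2',(80,160,320,320),3)
E
```

```text
t 6.67 pos [0.4193 0.3844 0.1853] yawx -0.778 tilt [ 0. -0. -1.] F [-0.3 -0.6 -0.4] w 0.0352
tool shift cm [ 0.15  5.53 -0.05] tool z in world [ 0.702  0.712 -0.   ]
twist 0.007 joint7 -1.839
```

View pics/s2.png

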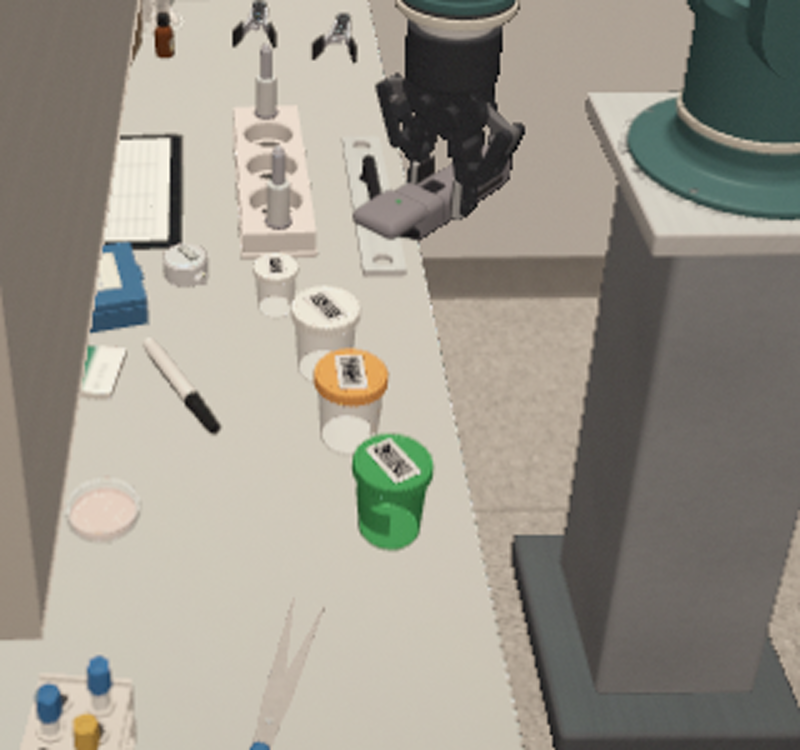

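View pics/t2.png

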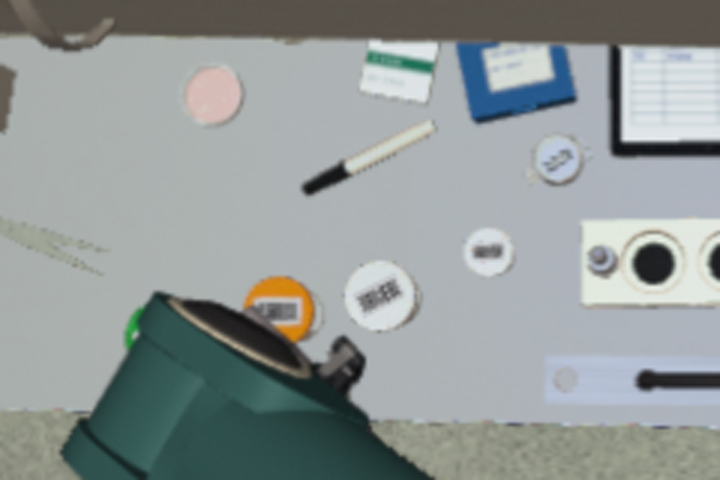

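{"fn": "arm_command", "kwargs": {"series": "0.1 2.8 0 0 -1; 0 2.7 0 0 -1; 0 0 0 0 -1; 0 0 0 0 -1; 0 0 0 0 -1; 0 0 0 0 -1; 0 0 0 0 -1; 0 0 0 0 -1; 0 0 0 0 -1; 0 0 0 0 -1; 0 0 0 0 -1; 0 0 0 0 -1"}}

```text
time: 8.28
ee_pos: [0.4204, 0.3823, 0.1303]
orientation: [-1.485, 0.605, -0.605]
wrist_force: [0.2, -0.1, -2.3]
grip_width: 0.035
```

```bash
python3 - <<'E'
from seg import *
go(.42,.383,.13,np.radians(-45))
im,d=env.camera('side')
o,R=pose(); p=o['ee_pos']; h=R[:,2]; l=R[:,0]
org=p+.0055*h-np.array([0,0,.006])
pts={'nose':org+.087*h+[0,0,.036],'tail':org-.09*h+[0,0,.02],'headL':org+.05*h-.022*l+[0,0,.04],'win':org+.064*h+[0,0,.018]}
w=pts['win']; b=.5*h-np.array([0,0,.866]); pts['hit']=w+b*((w[2]-.0726)/.866); print('hit',pts['hit'])
for k,v in pts.items():
    u=proj('side',v)[0]; print(k,u); cv2.circle(im,tuple(int(x) for x in u.round()),1,(0,0,255),-1)
cv2.imwrite('pics/s3.png',cv2.resize(im[230:400,300:460],None,fx=4.5,fy=4,interpolation=2))
E
```

```text
t 8.28 pos [0.4204 0.3823 0.1303] yawx -0.774 tilt [-0.  0. -1.] F [ 0.2 -0.1 -2.3] w 0.035
tool shift cm [-0.08  0.03  0.02] tool z in world [ 0.699  0.715 -0.   ]
twist 0.011 joint7 -1.876
hit [0.49713998 0.46075419 0.0726006 ]
nose [366.46610857 291.24042556]
tail [416.05236028 262.8836752 ]
headL [386.30126513 286.19543138]
win [373.17637041 293.43143798]
hit [359.72662301 328.6539999 ]
```

View pics/s3.png

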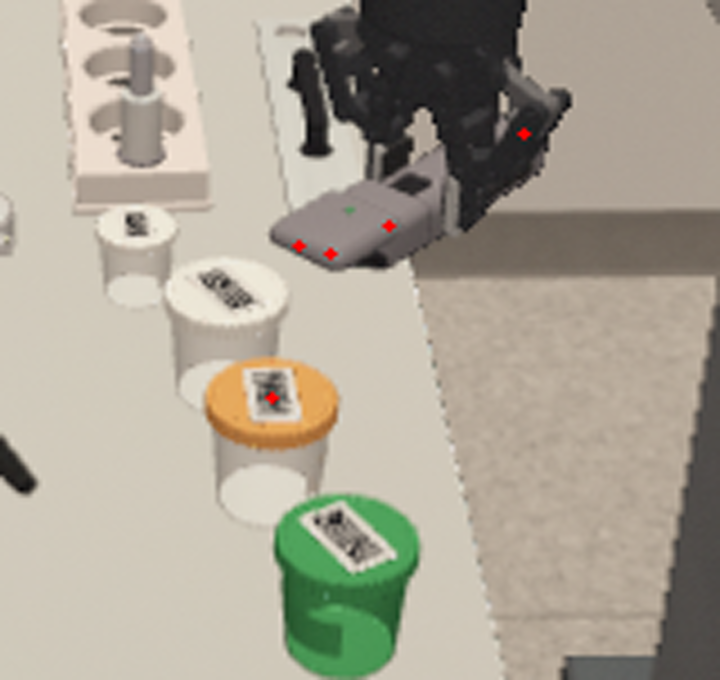

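{"fn": "arm_command", "kwargs": {"series": "0 0 0 0 -1; 0 0 0 0 -1; 0 0 0 0 -1; 0 0 0 0 -1; 2.45 0 -1.75 0 -1; 2.45 0 -1.75 0 -1; 2.45 0 -1.75 0 -1; 0 0 0 0 -1; 0 0 0 0 -1; 0 0 0 0 -1; 0 0 0 0 -1; 0 0 0 0 -1"}}

```text
time: 9.82
ee_pos: [0.4361, 0.2936, 0.1303]
orientation: [-1.485, 0.605, -0.605]
wrist_force: [0.2, 0.4, -0.7]
grip_width: 0.0349
```

{"fn": "arm_command", "kwargs": {"series": "0 0 0 0 -1; 0 0 0 0 -1; 0 0 0 0 -1; 0 0 0 0 -1; 0 0 0 0 -1; 0 0 0 0 -1; 0 0 0 0 -1; 0 0 0 0 -1"}}

```text
time: 10.82
ee_pos: [0.4363, 0.2933, 0.1303]
orientation: [-1.485, 0.605, -0.605]
wrist_force: [0.0, -0.2, -1.4]
grip_width: 0.035
```

```bash
python3 - <<'E'
from seg import *
o,R=pose(); p=o['ee_pos']; h=R[:,2]
org=p+.0055*h-np.array([0,0,.006]); w=org+.064*h+[0,0,.018]; b=.5*h-np.array([0,0,.866]); print('hit',w+b*((w[2]-.0726)/.866))
im,d=env.camera('side'); im2,d2=env.camera('top'); P=cloud('top',d2); Q=P[235:280,185:225].reshape(-1,3);Q=Q[(Q[:,2]>.06)&(Q[:,2]<.08)];print('white',Q.mean(0),len(Q))
cv2.imwrite('pics/s4.png',cv2.resize(im[220:400,280:460],None,fx=4,fy=3.3,interpolation=2))
go(.503,-.148,.18,-np.pi/2)
P=cloud('side',d);
E
```

```text
hit [0.51301797 0.37179513 0.07260015]
white [0.53584345 0.36421359 0.07178851] 73
t 10.93 pos [0.4363 0.2933 0.1303] yawx -0.774 tilt [-0.  0. -1.] F [-0.5  0.1 -1.5] w 0.0351
tool shift cm [ 35.62  -4.97 -26.9 ] tool z in world [0.699 0.715 0.   ]
twist 0.797 joint7 -1.718
```

View pics/s4.png

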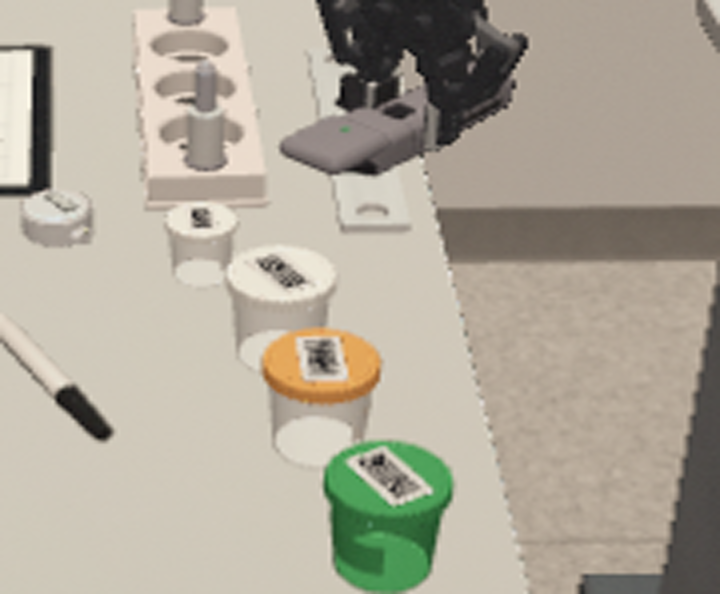

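{"fn": "arm_command", "kwargs": {"series": "0 -3 0 0 -1; 0 -3 0 0 -1; 3.56 0 -2.69 0 -1; 3.56 0 -2.69 0 -1; 3.56 0 -2.69 0 -1; 3.56 0 -2.69 0 -1; 3.56 0 -2.69 0 -1; 3.56 0 -2.69 0 -1; 3.56 0 -2.69 0 -1; 3.56 0 -2.69 0 -1; 3.56 0 -2.69 0 -1; 3.56 0 -2.69 0 -1"}}

```text
time: 12.42
ee_pos: [0.5029, -0.1493, 0.1904]
orientation: [-1.485, 0.605, -0.605]
wrist_force: [0.2, 0.9, -0.8]
grip_width: 0.0349
```

{"fn": "arm_command", "kwargs": {"series": "0 0 0 0.16 -1; 0 0 0 0.16 -1; 0 0 0 0.16 -1; 0 0 0 0.16 -1; 0 0 0 0.157 -1; 0 5 0 0 -1; 0 5 0 0 -1; 0 3 0 0 -1; 0 0 0 0 -1; 0 0 0 0 -1"}}

```text
time: 13.68
ee_pos: [0.5036, -0.148, 0.0615]
orientation: [-1.208, 1.208, -1.21]
wrist_force: [-0.6, -0.3, -1.4]
grip_width: 0.0354
```

```bash
python3 - <<'E'
from seg import *
go(.503,-.148,.007,-np.pi/2)
E
```

```text
t 13.68 pos [ 0.5036 -0.148   0.0615] yawx -1.5709 tilt [ 0.001 -0.    -1.   ] F [-0.6 -0.3 -1.4] w 0.0354
tool shift cm [ 0.    5.45 -0.06] tool z in world [ 1.    -0.     0.001]
twist -0.0 joint7 -1.529
```

{"fn": "arm_command", "kwargs": {"series": "0 2.5 0 0 -1; 0 1.5 0 0 -1; 0 0.9 0 0 -1; 0 0.4 0 0 -1; 0 0.3 0 0 -1; 0 0 0 0 -1"}}

```text
time: 14.42
ee_pos: [0.5031, -0.1479, 0.0062]
orientation: [-1.21, 1.209, -1.21]
wrist_force: [-15.0, 3.9, 38.5]
grip_width: 0.0348
```

{"fn": "arm_command", "kwargs": {"series": "0 -0.1 0 0 -1; 0 0 0 0 -0.2; 0 0 0 0 0; 0 0 0 0 1; 0 0 0 0 1; 0 0 0 0 1; 0 -4 0 0 1; 0 -5 0 0 1; 0 -5 0 0 1; 0 -3 0 0 1"}}

```text
time: 15.68
ee_pos: [0.5033, -0.148, 0.1777]
orientation: [-1.208, 1.207, -1.211]
wrist_force: [-0.8, 0.6, -0.8]
grip_width: 0.0853
```

```bash
python3 - <<'E'
from seg import *
snap('side','s5',(280,100,420,260),4)
im,d=snap('top','t5',(370,200,510,310),5)
P=cloud('top',d)
for nm,(x0,y0,x1,y1),lo in [('orange',(150,245,190,280),.06),('white',(190,240,222,276),.06)]:
    Q=P[y0:y1,x0:x1].reshape(-1,3);Q=Q[(Q[:,2]>lo)&(Q[:,2]<.08)];print(nm,Q.mean(0).round(4),len(Q))
go(.503,-.148,.2,-np.pi/2)
E
```

```text
orange [0.4972 0.4605 0.0725] 436
white [0.5136 0.3705 0.073 ] 450
t 15.78 pos [ 0.5043 -0.1483  0.1785] yawx -1.5711 tilt [ 0.005 -0.002 -1.   ] F [ 0.3  0.2 -0.7] w 0.0853
tool shift cm [-0.02 -2.15 -0.12] tool z in world [ 1.    -0.     0.005]
twist -0.0 joint7 -1.461
```

View pics/s5.png

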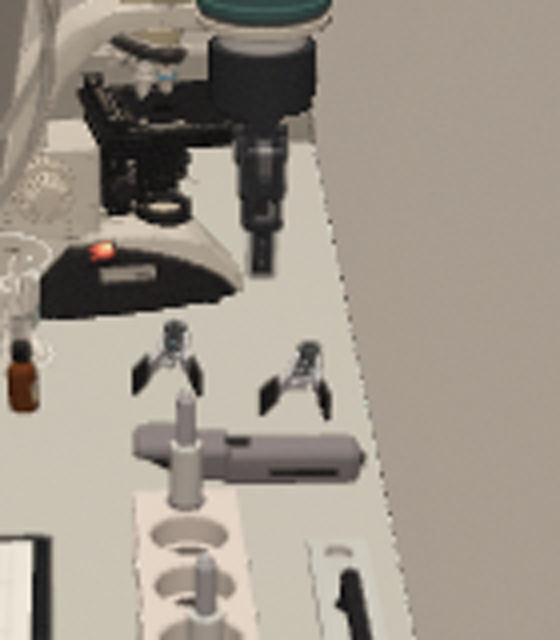

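```bash
python3 - <<'E'
from seg import *
f=np.load('f0.npz'); im=f['im']; P=cloud('top',f['d'])
hsv=im.astype(int)
s=im[:,:,1].astype(int)-im[:,:,0]  # g-b : yellowish
print(im[232,320],im[270,320], im[240,420])
c=im[222:304,255:410]; 
m=((s>-3)&(im[:,:,1]>195)); b=np.zeros_like(m); b[226:270,268:380]=1; m&=b
r,Pc=rect('top',m,.032); print(r)
# subpixel edges: rows profile across left/right ends at rows
g=im[:,:,1].astype(float)
for rr in (236,240,258): print(rr,g[rr,270:280],g[rr,368:380])
# template fit: maximise using wells: predicted projections overlay
th=np.radians(1.4); C=np.array([.555,.0650])
ov=cv2.resize(im[222:304,255:410],None,fx=5,fy=5,interpolation=2)
def dr(p,z):
    p=np.array(p); X=C+np.array([[np.cos(th),-np.sin(th)],[np.sin(th),np.cos(th)]])@p
    u=proj('top',[X[0],X[1],z])[0]; cv2.circle(ov,tuple(int(x) for x in ((u-[255,222]+.5)*5).round()),1,(0,0,255),-1)
a=np.linspace(0,2*np.pi,60)
for k in(-.07,0,.07):
    for t in a: dr((.028*np.cos(t),k+.028*np.sin(t)),.032)
for k in(-.115,.115):
    for t in a[::2]: dr((.012*np.cos(t),k+.012*np.sin(t)),.0815)
    for t in a[::2]: dr((.007*np.cos(t),k+.007*np.sin(t)),.1175)
for t in np.linspace(-1,1,60):
    dr((.04,.136*t),.032);dr((-.04,.136*t),.032);dr((.04*t,.136),.032);dr((.04*t,-.136),.032)
cv2.imwrite('pics/ov1.png',ov)
print('shelf front pts',P[170,100:400:50])
E
```

```text
[182 175 169] [177 167 162] [178 167 162]
((556.31689453125, 63.19660186767578), (75.6229019165039, 267.39129638671875), 2.247108221054077)
236 [167. 167. 167. 166. 199. 222. 223. 223. 223. 223.] [223. 223. 223. 221. 193. 171. 168. 168. 167. 168. 168. 168.]
240 [167. 167. 166. 166. 199. 221. 223. 223. 222. 222.] [186. 182. 205. 219. 193. 172. 169. 168. 168. 168. 168. 169.]
258 [167. 167. 168. 179. 208. 222. 223. 223. 223. 223.] [223. 223. 223. 222. 207. 182. 170. 168. 168. 168. 168. 168.]
shelf front pts [[0.65187128 0.49466212 0.46947946]
 [0.6539251  0.40051497 0.46662819]
 [0.65184447 0.30298048 0.48220886]
 [0.65315699 0.21129139 0.48450059]
 [0.65337805 0.1202822  0.49224326]
 [       nan        nan        nan]]
```

View pics/ov1.png

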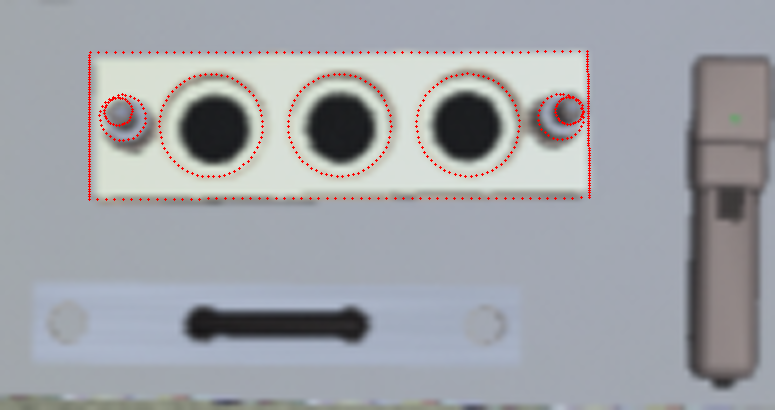

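{"fn": "arm_command", "kwargs": {"series": "0 0 0 -0.177 1; 0 0 0 -0.177 1; 0 0 0 -0.177 1; 0 0 0 -0.177 1; 0 0 0 -0.177 1; 0 0 0 -0.177 1; 0 0 0 -0.177 1; 0 0 0 -0.177 1; 0 0 0 -0.177 1; 0 0 3 0 1; 0 0 4.5 0 1; 0 0 4.5 0 1"}}

```text
time: 17.27
ee_pos: [0.4998, -0.0267, 0.1746]
orientation: [-1.57, -0.016, 0.017]
wrist_force: [0.8, -0.3, -0.8]
grip_width: 0.0855
```

{"fn": "arm_command", "kwargs": {"series": "0.2 0 5 0 1; 0.2 0 5 0 1; 0.2 0 5 0 1; 0.2 0 5 0 1; 0.2 0 5 0 1; 0.2 0 5 0 1; 0.2 0 5 0 1; 0 0 3 0 1; 0 3 0 0 1; 0 3 0 0 1; 0 0 0 0 1; 0 0 0 0 1"}}

```text
time: 18.77
ee_pos: [0.506, 0.3527, 0.1161]
orientation: [-1.57, -0.018, 0.017]
wrist_force: [-0.2, -0.4, 0.4]
grip_width: 0.0853
```

```bash
python3 - <<'E'
from seg import *
go(.5136,.3705,.045,.024)
E
```

```text
t 18.77 pos [0.506  0.3527 0.1161] yawx 0.0221 tilt [ 0.     0.001 -1.   ] F [-0.2 -0.4  0.4] w 0.0853
tool shift cm [0.8  7.11 1.76] tool z in world [-0.022  1.     0.001]
twist -0.002 joint7 -1.002
```

{"fn": "arm_command", "kwargs": {"series": "0.8 1.5 1.76 0 1; 0 3 0 0 1; 0 3.1 0 0 1; 0 0 0 0 1; 0 0 0 0 -1; 0 0 0 0 -1; 0 0 0 0 -1; 0 0 0 0 -1; 0 0 0 0 -1"}}

```text
time: 19.9
ee_pos: [0.5144, 0.3709, 0.0416]
orientation: [-1.569, -0.019, 0.015]
wrist_force: [-1.8, -1.8, 11.2]
grip_width: 0.0594
```

```bash
python3 - <<'E'
from seg import *
go(.555,.065,.18,.024)
snap('side','s6',(220,180,460,420),3)
E
```

```text
t 19.9 pos [0.5144 0.3709 0.0416] yawx 0.0219 tilt [ 0.003  0.002 -1.   ] F [-1.8 -1.8 11.2] w 0.0594
tool shift cm [  3.43 -13.88 -30.65] tool z in world [-0.022  1.     0.002]
twist -0.002 joint7 -1.066
```

View pics/s6.png

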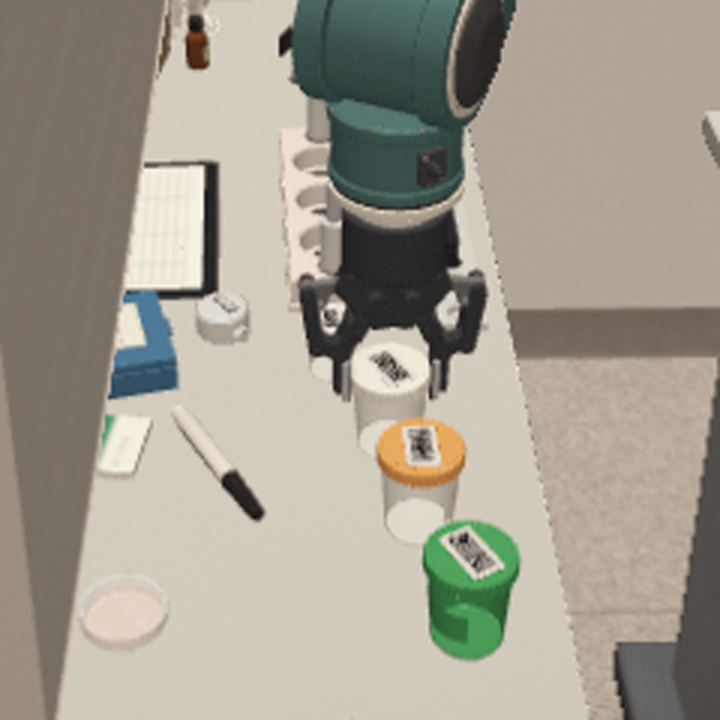

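{"fn": "arm_command", "kwargs": {"series": "0 -4 0 0 -1; 0 -5 0 0 -1; 0 -5 0 0 -1; 0.49 0 -4.38 0 -1; 0.49 0 -4.38 0 -1; 0.49 0 -4.38 0 -1; 0.49 0 -4.38 0 -1; 0.49 0 -4.38 0 -1; 0.49 0 -4.38 0 -1; 0.49 0 -4.38 0 -1; 0 0 0 0 -1; 0 0 0 0 -1"}}

```text
time: 21.45
ee_pos: [0.5546, 0.0648, 0.1802]
orientation: [-1.571, -0.018, 0.016]
wrist_force: [-0.3, 0.9, -0.9]
grip_width: 0.0592
```

```bash
python3 - <<'E'
from seg import *
go(.555,.065,.05,.024)
snap('side','s7',(220,100,460,340),3)
im,d=env.camera('top');P=cloud('top',d);cv2.imwrite('pics/t7.png',cv2.resize(im[200:310,250:400],None,fx=5,fy=5))
E
```

```text
t 21.45 pos [0.5546 0.0648 0.1802] yawx 0.0221 tilt [ 0.001  0.    -1.   ] F [-0.3  0.9 -0.9] w 0.0592
tool shift cm [ 0.02 13.02  0.02] tool z in world [-0.022  1.     0.   ]
twist -0.002 joint7 -0.436
```

View pics/s7.png

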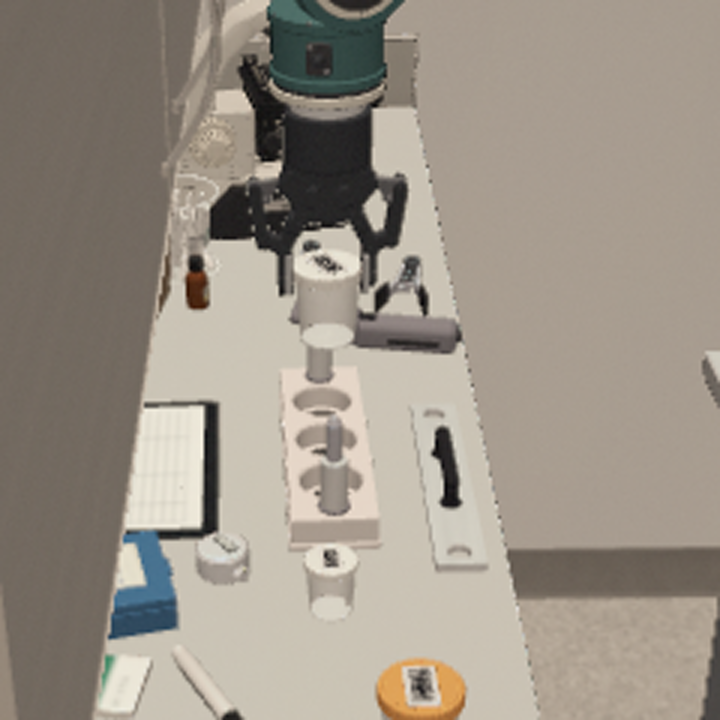

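{"fn": "arm_command", "kwargs": {"series": "0 4 0 0 -1; 0 4 0 0 -1; 0 2 0 0 -1; 0 1 0 0 -1; 0 1 0 0 -1; 0 0.5 0 0 -1; 0 0 0 0 -1"}}

```text
time: 22.42
ee_pos: [0.5546, 0.0644, 0.0545]
orientation: [-1.571, -0.017, 0.017]
wrist_force: [-0.2, 0.2, -0.9]
grip_width: 0.0594
```

No contact so far; lower the rest.

{"fn": "arm_command", "kwargs": {"series": "0 0.3 0 0 -1; 0 0.2 0 0 -1; 0 0 0 0 -1"}}

```text
time: 22.8
ee_pos: [0.5546, 0.0645, 0.0497]
orientation: [-1.571, -0.018, 0.017]
wrist_force: [-3.2, 0.5, 7.5]
grip_width: 0.0592
```

```bash
python3 - <<'E'
from seg import *
go(.555,.065,.05,.024)
E
```

```text
t 22.8 pos [0.5546 0.0645 0.0497] yawx 0.0221 tilt [ 0. -0. -1.] F [-3.2  0.5  7.5] w 0.0592
tool shift cm [ 0.04 -0.03  0.05] tool z in world [-0.022  1.    -0.   ]
twist -0.002 joint7 -0.557
```

{"fn": "arm_command", "kwargs": {"series": "0 0 0 0 1; 0 0 0 0 1; 0 0 0 0 1; 0 -4 0 0 1; 0 -5 0 0 1; 0 -2 0 0 1; -0.6 0 4.5 0 1; -0.6 0 4.5 0 1; -0.6 0 4.5 0 1; -0.6 0 4.5 0 1; -0.6 0 4.5 0 1; -0.6 0 4.5 0 1"}}

```text
time: 24.3
ee_pos: [0.5121, 0.3346, 0.1587]
orientation: [-1.571, -0.017, 0.017]
wrist_force: [0.8, -0.0, -0.5]
grip_width: 0.0853
```

{"fn": "arm_command", "kwargs": {"series": "-0.5 0 4.2 0 1; -0.5 0 4.2 0 1; -0.2 0 4 0 1; 0 2 0 0 1; 0 0 0 0 1; 0 0 0 0 1"}}

```text
time: 25.05
ee_pos: [0.4984, 0.4561, 0.1394]
orientation: [-1.571, -0.016, 0.016]
wrist_force: [-0.7, -0.7, -0.2]
grip_width: 0.0852
```

```bash
python3 - <<'E'
from seg import *
go(.4972,.4605,.046,.024)
im,d=snap('top','t8',(250,200,400,310),5)
P=cloud('top',d)
for nm,(x0,y0,x1,y1),lo in [('white',(300,230,345,265),.07)]:
    Q=P[y0:y1,x0:x1].reshape(-1,3);Q=Q[(Q[:,2]>lo)&(Q[:,2]<.09)];print(nm,Q.mean(0).round(4),len(Q))
im,d=snap('side','s8',(220,100,460,340),3);P=cloud('side',d)
Q=P.reshape(-1,3);Q=Q[(abs(Q[:,0]-.555)<.04)&(abs(Q[:,1]-.065)<.04)&(Q[:,2]>.077)&(Q[:,2]<.084)];print(Q.mean(0),len(Q),np.ptp(Q,axis=0))
E
```

```text
t 25.05 pos [0.4984 0.4561 0.1394] yawx 0.0207 tilt [-0.    -0.001 -1.   ] F [-0.7 -0.7 -0.2] w 0.0852
tool shift cm [-0.11  9.34  0.44] tool z in world [-0.021  1.    -0.001]
twist -0.003 joint7 -1.11
white [0.5536 0.0662 0.0806] 440
[0.55146241 0.06797417 0.0817942 ] 195 [0.06020687 0.06500689 0.0069291 ]
```

View pics/t8.png

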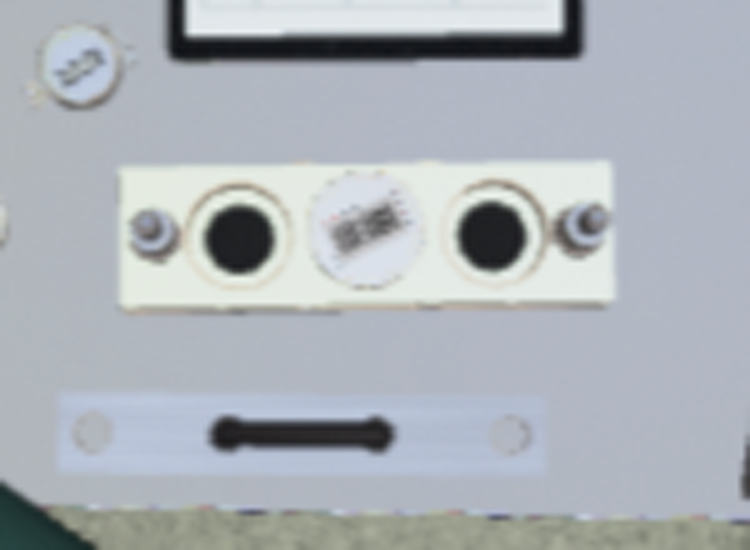

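View pics/s8.png

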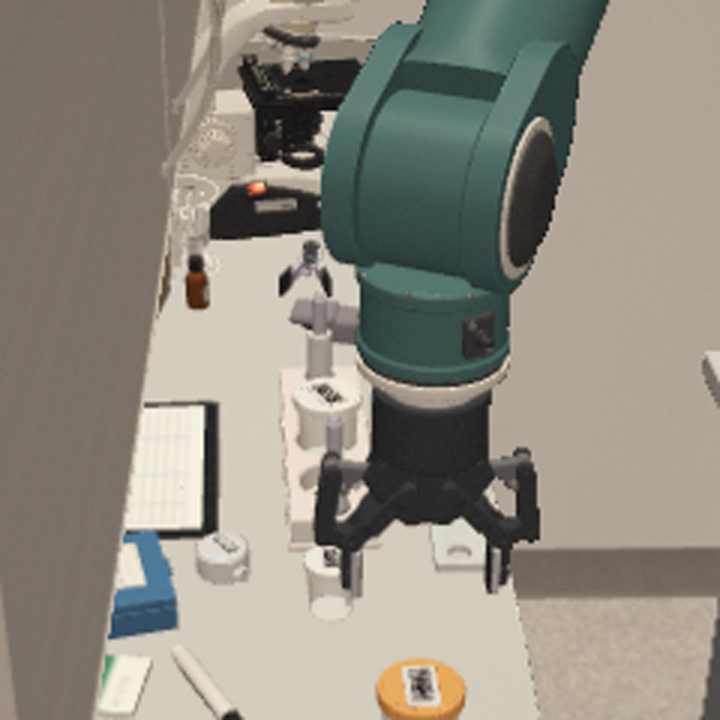

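{"fn": "arm_command", "kwargs": {"series": "-0.1 3 0.15 0 1; 0 3 0 0 1; 0 3.4 0 0 1; 0 0 0 0 1; 0 0 0 0 -1; 0 0 0 0 -1; 0 0 0 0 -1; 0 0 0 0 -1; 0 0 0 0 -1; 0 0 0 0 -1"}}

```text
time: 26.4
ee_pos: [0.4977, 0.4595, 0.0479]
orientation: [-1.569, -0.019, 0.015]
wrist_force: [-1.8, -2.7, 9.7]
grip_width: 0.0597
```

```bash
python3 - <<'E'
from seg import *
go(.5533+.0005,.135-.001-.003,.18,.024)
im,d=env.camera('side');P=cloud('side',d);m=(im[:,:,2].astype(int)-im[:,:,0]>80)
Q=P[m];print(len(Q));Q=Q[(abs(Q[:,0]-.497)<.05)&(abs(Q[:,1]-.46)<.05)&(Q[:,2]>.068)&(Q[:,2]<.08)];print(Q.mean(0),(Q.max(0)+Q.min(0))/2,Q[:,2].std())
E
```

```text
t 26.4 pos [0.4977 0.4595 0.0479] yawx 0.0217 tilt [ 0.002  0.002 -1.   ] F [-1.8 -2.7  9.7] w 0.0597
tool shift cm [  4.93 -13.27 -32.93] tool z in world [-0.022  1.     0.002]
twist -0.002 joint7 -1.164
511
[0.49627868 0.4670602  0.07344339] [0.49576408 0.46292382 0.07283013] 0.0018831692107595798
```

{"fn": "arm_command", "kwargs": {"series": "0 -4 0 0 -1; 0 -5 0 0 -1; 0 -4.3 0 0 -1; 0.62 0 -4.1 0 -1; 0.62 0 -4.1 0 -1; 0.62 0 -4.1 0 -1; 0.62 0 -4.1 0 -1; 0.62 0 -4.1 0 -1; 0.62 0 -4.1 0 -1; 0.62 0 -4.1 0 -1; 0.6 0 -4 0 -1; 0 0 0 0 -1"}}

```text
time: 27.95
ee_pos: [0.5544, 0.1295, 0.1794]
orientation: [-1.572, -0.015, 0.012]
wrist_force: [-0.0, 0.4, -0.6]
grip_width: 0.0594
```

```bash
python3 - <<'E'
from seg import *
go(.5543,.1335,.056,.024)
snap('side','s9',(220,100,460,340),3)
E
```

```text
t 27.95 pos [0.5544 0.1295 0.1794] yawx 0.0173 tilt [ 0.002 -0.001 -1.   ] F [-0.   0.4 -0.6] w 0.0594
tool shift cm [-0.02 12.34  0.42] tool z in world [-0.017  1.    -0.001]
twist -0.007 joint7 -0.567
```

View pics/s9.png

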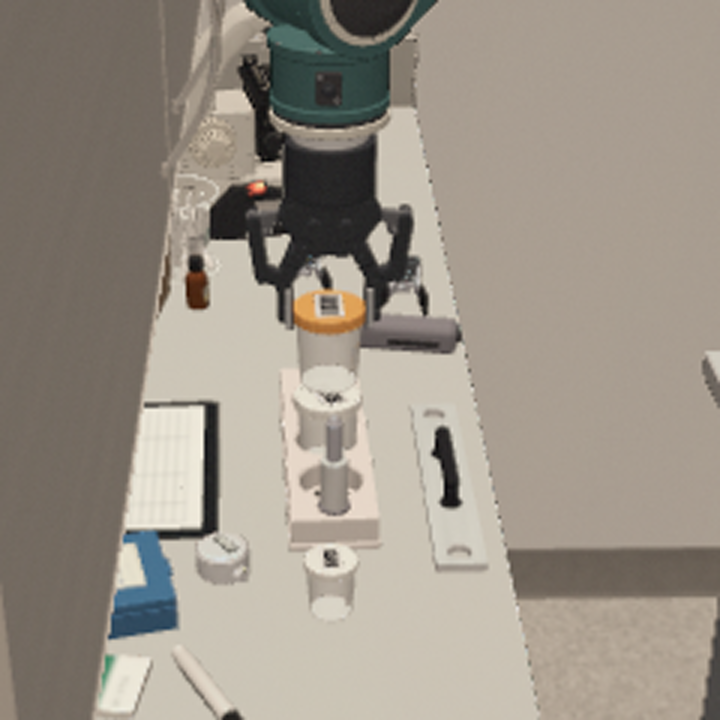

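{"fn": "arm_command", "kwargs": {"series": "0 0 0.4 0 -1; 0 4 0 0 -1; 0 3 0 0 -1; 0 2 0 0 -1; 0 1 0 0 -1; 0 1 0 0 -1; 0 0.7 0 0 -1; 0 0 0 0 -1"}}

```text
time: 29.0
ee_pos: [0.554, 0.1364, 0.0617]
orientation: [-1.571, -0.018, 0.016]
wrist_force: [2.5, -6.8, -4.5]
grip_width: 0.0594
```

```bash
python3 - <<'E'
from seg import *
go(.5543,.1335,.056,.024)
E
```

```text
t 29.0 pos [0.554  0.1364 0.0617] yawx 0.0215 tilt [ 0.001 -0.001 -1.   ] F [ 2.5 -6.8 -4.5] w 0.0594
tool shift cm [ 0.02  0.57 -0.29] tool z in world [-0.022  1.    -0.001]
twist -0.002 joint7 -0.68
```

{"fn": "arm_command", "kwargs": {"series": "0 0 -0.3 0 -1; 0 0.3 0 0 -1; 0 0.2 0 0 -1; 0 0 0 0 -1; 0 0 0 0 -1"}}

```text
time: 29.62
ee_pos: [0.5533, 0.1339, 0.0563]
orientation: [-1.571, -0.017, 0.018]
wrist_force: [0.4, -0.2, -1.3]
grip_width: 0.0593
```

```bash
python3 - <<'E'
from seg import *
go(.5543,.1335,.056,.024)
E
```

```text
t 29.62 pos [0.5533 0.1339 0.0563] yawx 0.0222 tilt [-0.  0. -1.] F [ 0.4 -0.2 -1.3] w 0.0593
tool shift cm [ 0.1   0.03 -0.05] tool z in world [-0.022  1.     0.   ]
twist -0.002 joint7 -0.679
```

{"fn": "arm_command", "kwargs": {"series": "0 0.15 0 0 -1; 0 0 0 0 -1; 0 0 0 0 1; 0 0 0 0 1; 0 0 0 0 1; 0 -3 0 0 1; 0 -5 0 0 1; 0 -5 0 0 1; 0 0 4 0 1; 0 0 4 0 1; 0 0 4 0 1; 0 0 0 0 1"}}

```text
time: 31.12
ee_pos: [0.5496, 0.2572, 0.1849]
orientation: [-1.569, -0.02, 0.021]
wrist_force: [-0.1, -1.2, -0.0]
grip_width: 0.0857
```

```bash
python3 - <<'E'
from seg import *
go(.4466,.095,.05,.024)
im,d=env.camera('top');P=cloud('top',d)
x0,y0,x1,y1=250,215,390,305
ov=cv2.resize(im[y0:y1,x0:x1],None,fx=5,fy=5,interpolation=2)
B=np.array([.4466,.0955]); th=np.radians(1.2)
def dr(p,z):
    X=B+np.array([[np.cos(th),-np.sin(th)],[np.sin(th),np.cos(th)]])@np.array(p)
    u=proj('top',[X[0],X[1],z])[0]; cv2.circle(ov,tuple(int(x) for x in ((u-[x0,y0]+.5)*5).round()),1,(0,0,255),-1)
a=np.linspace(0,2*np.pi,40)
for k in(-.115,.115):
    for t in a: dr((.01*np.cos(t),k+.01*np.sin(t)),.008)
for t in np.linspace(-1,1,60):
    dr((.022,.134*t),.008);dr((-.022,.134*t),.008);dr((.022*t,.134),.008);dr((.022*t,-.134),.008);dr((.007,.048*t),.037);dr((-.007,.048*t),.037)
cv2.imwrite('pics/ov2.png',ov)
for nm,(a0,b0,a1,b1) in [('white',(305,230,345,265)),('orange',(280,230,312,265))]:
    Q=P[b0:b1,a0:a1].reshape(-1,3);Q=Q[(Q[:,2]>.07)&(Q[:,2]<.09)];print(nm,Q.mean(0).round(4),len(Q),Q[:,2].std())
E
```

```text
t 31.12 pos [0.5496 0.2572 0.1849] yawx 0.0264 tilt [-0.     0.002 -1.   ] F [-0.1 -1.2 -0. ] w 0.0857
tool shift cm [-10.72  13.47 -15.96] tool z in world [-0.026  1.     0.002]
twist 0.002 joint7 -0.778
white [0.5533 0.0694 0.0808] 475 0.0028121103955874895
orange [0.5528 0.1338 0.081 ] 404 0.0026476168543914766
```

View pics/ov2.png

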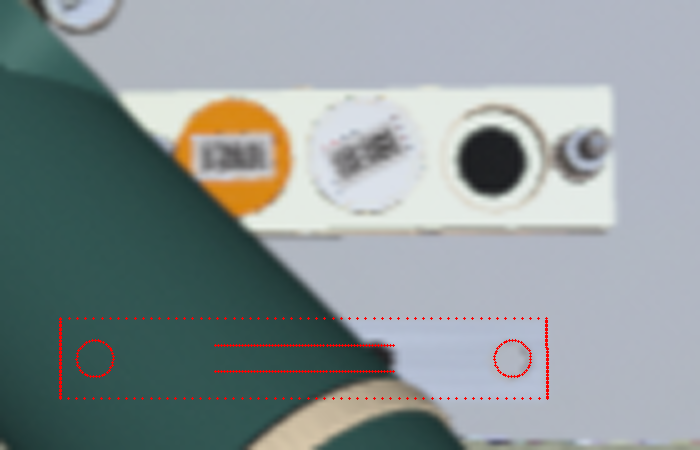

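```bash
python3 - <<'E'
from seg import *
im=np.load('f0.npz')['im']
x0,y0,x1,y1=250,265,370,305
ov=cv2.resize(im[y0:y1,x0:x1],None,fx=6,fy=6,interpolation=2)
B=np.array([.4466,.0955]); th=np.radians(1.2)
def dr(p,z):
    X=B+np.array([[np.cos(th),-np.sin(th)],[np.sin(th),np.cos(th)]])@np.array(p)
    u=proj('top',[X[0],X[1],z])[0]; cv2.circle(ov,tuple(int(x) for x in ((u-[x0,y0]+.5)*6).round()),1,(0,0,255),-1)
a=np.linspace(0,2*np.pi,40)
for k in(-.115,.115):
    for t in a: dr((.01*np.cos(t),k+.01*np.sin(t)),.008)
for t in np.linspace(-1,1,60):
    dr((.022,.134*t),.008);dr((-.022,.134*t),.008);dr((.022*t,.134),.008);dr((.022*t,-.134),.008);dr((.007,.048*t),.037);dr((-.007,.048*t),.037)
cv2.imwrite('pics/ov3.png',ov)
E
```

```text
(no output)
```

View pics/ov3.png

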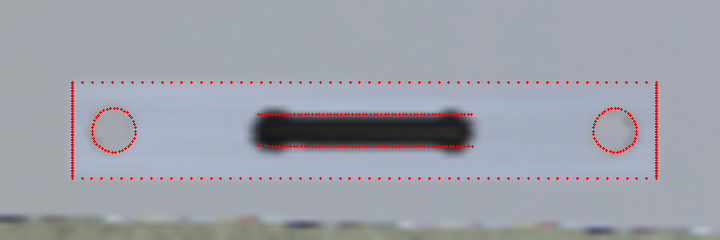

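{"fn": "arm_command", "kwargs": {"series": "-2.65 0 -4 0 1; -2.65 0 -4 0 1; -2.65 0 -4 0 1; -2.67 0 -4 0 1; 0 4 0 0 1; 0 4 0 0 1; 0 3 0 0 1; 0 0 0 0 1; 0 0 0 0 1"}}

```text
time: 32.3
ee_pos: [0.4486, 0.0913, 0.0758]
orientation: [-1.571, -0.018, 0.016]
wrist_force: [0.5, 0.3, -1.0]
grip_width: 0.0853
```

```bash
python3 - <<'E'
from seg import *
go(.4476,.094,.013,np.radians(1.2))
E
```

```text
t 32.3 pos [0.4486 0.0913 0.0758] yawx 0.0216 tilt [ 0.001  0.    -1.   ] F [ 0.5  0.3 -1. ] w 0.0853
tool shift cm [-0.1   6.28  0.27] tool z in world [-0.022  1.     0.   ]
twist 0.001 joint7 -0.636
```

{"fn": "arm_command", "kwargs": {"series": "-0.1 3 0.27 0 1; 0 2 0 0 1; 0 1.2 0 0 1; 0 0 0 0 1; 0 0 0 0 -1; 0 0 0 0 -1; 0 0 0 0 -1; 0 0 0 0 -1; 0 0 0 0 -1; 0 0 0 0 -1; 0 0 0 0 -1"}}

```text
time: 33.67
ee_pos: [0.4471, 0.0941, 0.013]
orientation: [-1.571, -0.017, 0.017]
wrist_force: [-0.8, -0.1, 5.9]
grip_width: 0.0132
```

```bash
python3 - <<'E'
from seg import *
go(.4476,.094,.013,np.radians(1.2))
E
```

```text
t 33.67 pos [0.4471 0.0941 0.013 ] yawx 0.0218 tilt [ 0. -0. -1.] F [-0.8 -0.1  5.9] w 0.0132
tool shift cm [ 0.05 -0.   -0.01] tool z in world [-0.022  1.    -0.   ]
twist 0.001 joint7 -0.752
```

{"fn": "arm_command", "kwargs": {"series": "0 -3 0 0 -1; 0 -5 0 0 -1; 0 -5 0 0 -1; 0 -2.5 0 0 -1; 3 0 -0.9 0 -1; 3 0 -0.9 0 -1; 3 0 -0.9 0 -1; 1.77 0 -0.6 0 -1; 0 0 0 0 -1; 0 0 0 0 -1; 0 0 0 0 -1"}}

```text
time: 35.05
ee_pos: [0.5549, 0.0637, 0.1678]
orientation: [-1.571, -0.018, 0.018]
wrist_force: [-0.8, 0.5, -2.0]
grip_width: 0.0128
```

```bash
python3 - <<'E'
from seg import *
go(.5555,.0634,.15,np.radians(1.4))
snap('side','s10',(220,100,460,340),3)
im,d=snap('top','t10',(250,200,400,310),5)
E
```

```text
t 35.05 pos [0.5549 0.0637 0.1678] yawx 0.0225 tilt [-0. -0. -1.] F [-0.8  0.5 -2. ] w 0.0128
tool shift cm [ 0.06  1.78 -0.03] tool z in world [-0.022  1.    -0.   ]
twist -0.002 joint7 -0.458
```

View pics/s10.png

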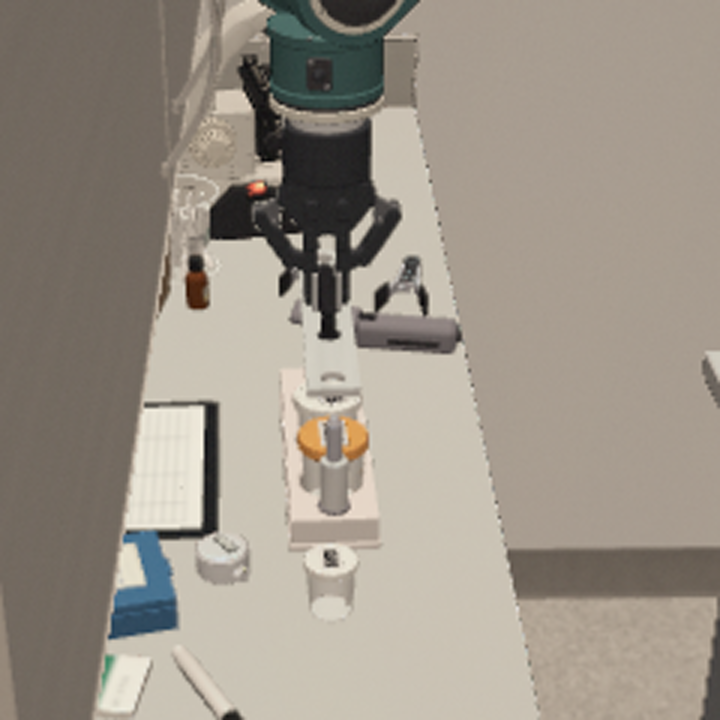

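View pics/t10.png

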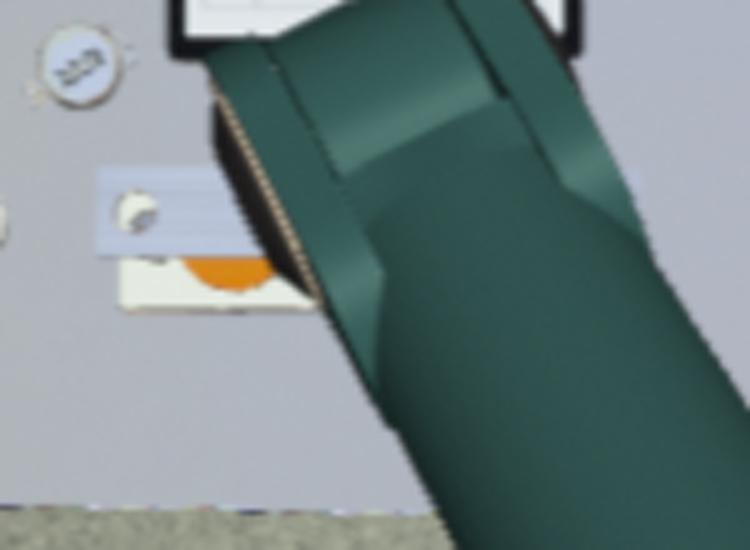

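```bash
python3 - <<'E'
from seg import *
print(atz('top',[(136.5/5+250-.4,212/5+200-.4)],.1628), 'post cam', .555-.115*np.sin(np.radians(1.4)), .065+.115)
print(atz('side',[(333/3+220-.4,379/3+100-.4)],.1628))
# pin top in side: 
print(atz('side',[(335/3+220-.4,417/3+100-.4)],.124))
E
```

```text
[[0.5523854  0.18012591 0.1628    ]] post cam 0.5521902995124449 0.18
[[0.55056747 0.18023028 0.1628    ]]
[[0.54865012 0.17628448 0.124     ]]
```

{"fn": "arm_command", "kwargs": {"series": "0 2.5 0 0 -1; 0 1.5 0 0 -1; 0 0.5 0 0 -1; 0 0.5 0 0 -1; 0 0.5 0 0 -1; 0 0.5 0 0 -1; 0 0 0 0 -1"}}

```text
time: 36.02
ee_pos: [0.5553, 0.0636, 0.1075]
orientation: [-1.571, -0.017, 0.018]
wrist_force: [-1.2, -0.9, -2.4]
grip_width: 0.0122
```

```bash
python3 - <<'E'
from seg import *
go(.5555,.0634,.0945,np.radians(1.4))
E
```

```text
t 36.02 pos [0.5553 0.0636 0.1075] yawx 0.022 tilt [-0.  0. -1.] F [-1.2 -0.9 -2.4] w 0.0122
tool shift cm [ 0.02  1.3  -0.02] tool z in world [-0.022  1.     0.   ]
twist -0.002 joint7 -0.513
```

{"fn": "arm_command", "kwargs": {"series": "0 0.5 0 0 -1; 0 0.4 0 0 -1; 0 0.3 0 0 -1; 0 0.1 0 0 -1; 0 0 0 0 -1"}}

```text
time: 36.65
ee_pos: [0.5554, 0.0636, 0.0948]
orientation: [-1.571, -0.017, 0.017]
wrist_force: [-1.6, -0.3, -2.1]
grip_width: 0.0129
```

{"fn": "arm_command", "kwargs": {"series": "0 0.1 0 0 -1; 0 0.1 0 0 -1; 0 0 0 0 -1"}}

```text
time: 37.02
ee_pos: [0.5557, 0.0636, 0.0944]
orientation: [-1.572, -0.018, 0.017]
wrist_force: [-12.2, -3.7, 30.7]
grip_width: 0.0129
```

{"fn": "arm_command", "kwargs": {"series": "0 -0.1 0 0 -1; 0 0 0 0 -0.5; 0 0 0 0 0; 0 0 0 0 1; 0 0 0 0 1; 0 -3 0 0 1; 0 -5 0 0 1; 0 -2.5 0 0 1; 0 0 4 0 1; 0 0 4 0 1; 0 0 4 0 1; 0 0 4 0 1"}}

```text
time: 38.52
ee_pos: [0.5518, 0.2247, 0.1988]
orientation: [-1.571, -0.017, 0.017]
wrist_force: [0.6, -1.0, 0.8]
grip_width: 0.0852
```

```bash
python3 - <<'E'
from seg import *
go(.555,.0,.2,0)
snap('side','s11',(220,100,460,340),3)
im,d=env.camera('top');np.savez('f1.npz',im=im,d=d);P=cloud('top',d)
cv2.imwrite('pics/t11.png',cv2.resize(im[200:310,250:400],None,fx=5,fy=5,interpolation=2))
cv2.imwrite('pics/t11b.png',cv2.resize(im[220:305,380:510],None,fx=6,fy=6,interpolation=2))
m=np.zeros((480,640),bool);m[225:270,262:385]=1
Q=P[m];Q=Q[(Q[:,2]>.083)&(Q[:,2]<.096)];print(len(Q),Q.mean(0)); A=np.c_[Q[:,:2]-[.555,.065],np.ones(len(Q))];print(np.linalg.lstsq(A,Q[:,2],rcond=None)[0])
E
```

```text
t 38.52 pos [0.5518 0.2247 0.1988] yawx 0.0218 tilt [ 0.  0. -1.] F [ 0.6 -1.   0.8] w 0.0852
tool shift cm [ -0.17  -0.12 -22.47] tool z in world [-0.022  1.     0.   ]
twist 0.022 joint7 -0.729
1062 [0.55806824 0.03298703 0.0899038 ]
[-0.01125721 -0.00030628  0.08992853]
```

View pics/t11.png

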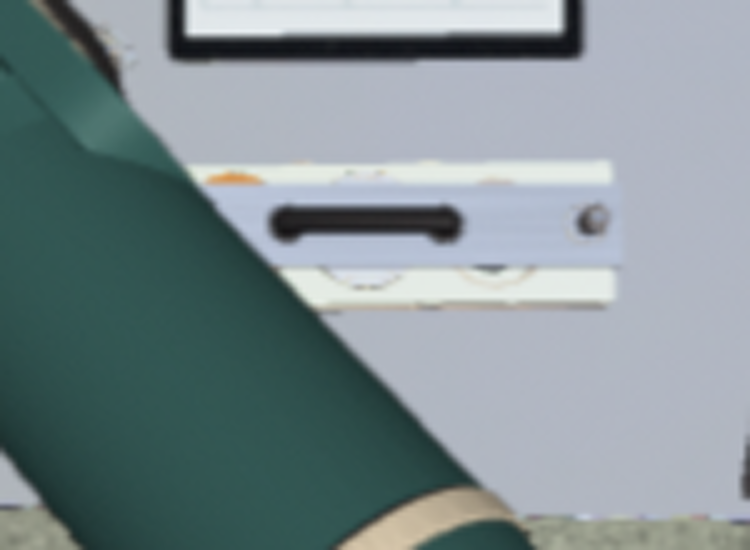

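View pics/t11b.png

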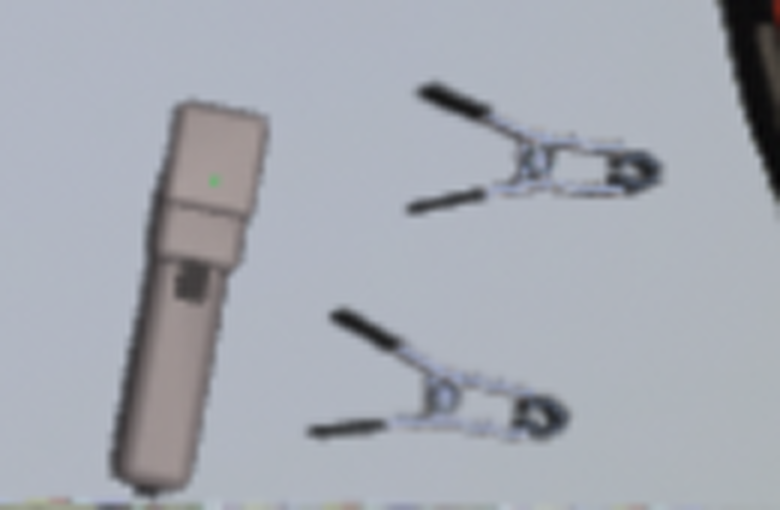

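View pics/s11.png

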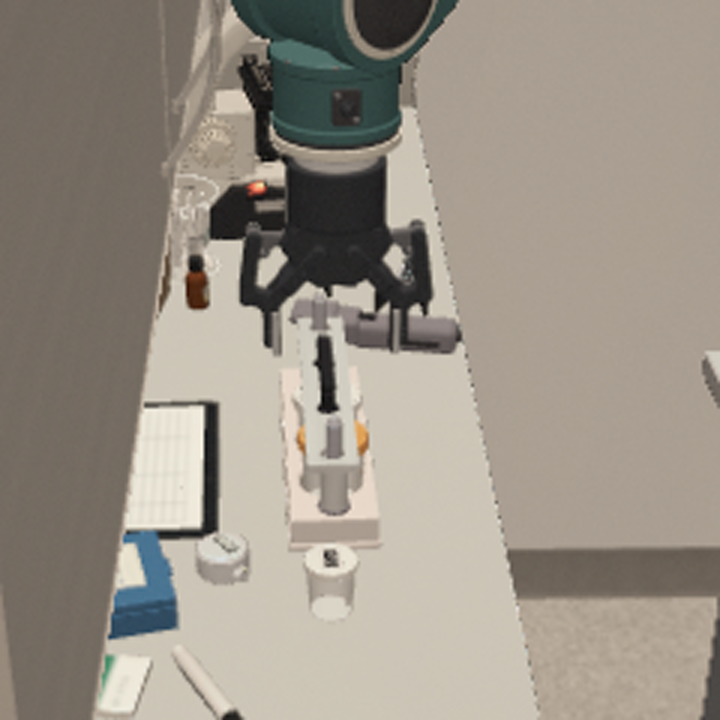

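```bash
python3 - <<'E'
from seg import *
im=np.load('f1.npz')['im']
def c(p): return (p[0]/6+380-.4,p[1]/6+220-.4)
for n,pin,jaw,p1,p2 in [('U',(535,160),(633,170),(453,100),(447,202)),('L',(443,398),(540,415),(365,328),(345,430))]:
    X=lambda p,z: atz('top',[c(p)],z)[0][:2]
    pi,ja,a,b=X(pin,.024),X(jaw,.02),X(p1,.024),X(p2,.024)
    m=(a+b)/2; d=ja-m; th=np.arctan2(d[1],d[0]); d/=np.linalg.norm(d)
    print(n,'pin',pi.round(4),'jaw',ja.round(4),'platesmid',m.round(4),'dir deg',np.degrees(th).round(1),'pin-mid',np.linalg.norm(pi-m).round(4),'pin-jaw',np.linalg.norm(pi-ja).round(4),'gap',np.linalg.norm(a-b).round(4), 'pin dirs',np.degrees(np.arctan2(*(ja-pi)[::-1])).round(1))
E
```

```text
U pin [ 0.5653 -0.342 ] jaw [ 0.562 -0.39 ] platesmid [ 0.5686 -0.3019] dir deg -94.3 pin-mid 0.0402 pin-jaw 0.0481 gap 0.0475 pin dirs -93.9
L pin [ 0.4547 -0.2984] jaw [ 0.4477 -0.3452] platesmid [ 0.4627 -0.2574] dir deg -99.7 pin-mid 0.0418 pin-jaw 0.0473 gap 0.0477 pin dirs -98.5
```

{"fn": "arm_command", "kwargs": {"series": "0 0 0 0.093 1; 0.5 0 -4.7 0 1; 0.5 0 -4.7 0 1; 0.5 0 -4.7 0 1; 0.5 0 -4.7 0 1; 0.5 0 -4.7 0 1; 0.5 0 -4.7 0 1; 0.5 0 -4.7 0 1; 0.5 0 -4.7 0 1; 0.5 0 -4.7 0 1; 0.5 0 -4.7 0 1; 0.5 0 -4.7 0 1"}}

```text
time: 40.12
ee_pos: [0.5697, -0.298, 0.1987]
orientation: [-1.57, 0.056, -0.056]
wrist_force: [0.6, 0.1, 0.5]
grip_width: 0.0857
```

{"fn": "arm_command", "kwargs": {"series": "0 4 0 0 1; 0 4 0 0 1; 0 3 0 0 1; 0 2 0 0 1; 0 0 0 0 1; 0 0 0 0 1"}}

```text
time: 40.88
ee_pos: [0.5707, -0.2963, 0.07]
orientation: [-1.571, 0.055, -0.057]
wrist_force: [-0.7, -0.7, 0.5]
grip_width: 0.0854
```

```bash
python3 - <<'E'
from seg import *
go(.5695,-.2975,.002,np.radians(-4))
im,d=snap('side','s12',(250,80,410,240),4)
im,d=snap('top','t12',(380,200,510,310),6)
E
```

```text
t 40.88 pos [ 0.5707 -0.2963  0.07  ] yawx -0.071 tilt [ 0.001 -0.001 -1.   ] F [-0.7 -0.7  0.5] w 0.0854
tool shift cm [-0.12  6.8  -0.12] tool z in world [ 0.071  0.997 -0.001]
twist -0.001 joint7 0.023
```

View pics/s12.png

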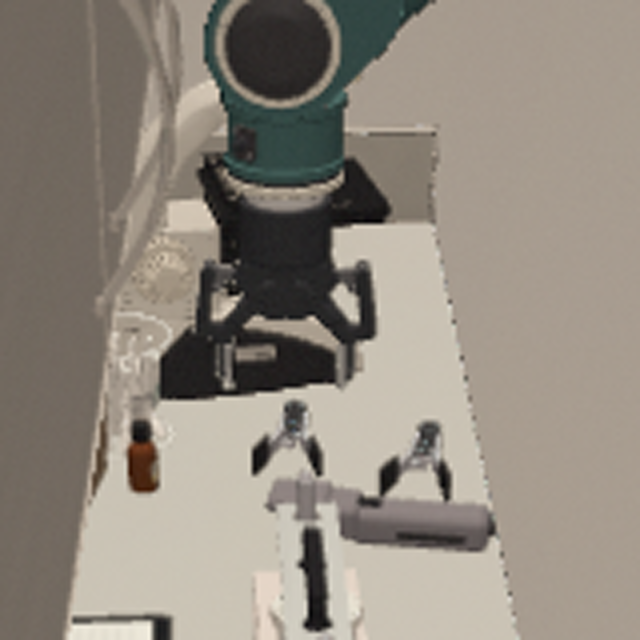

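View pics/t12.png

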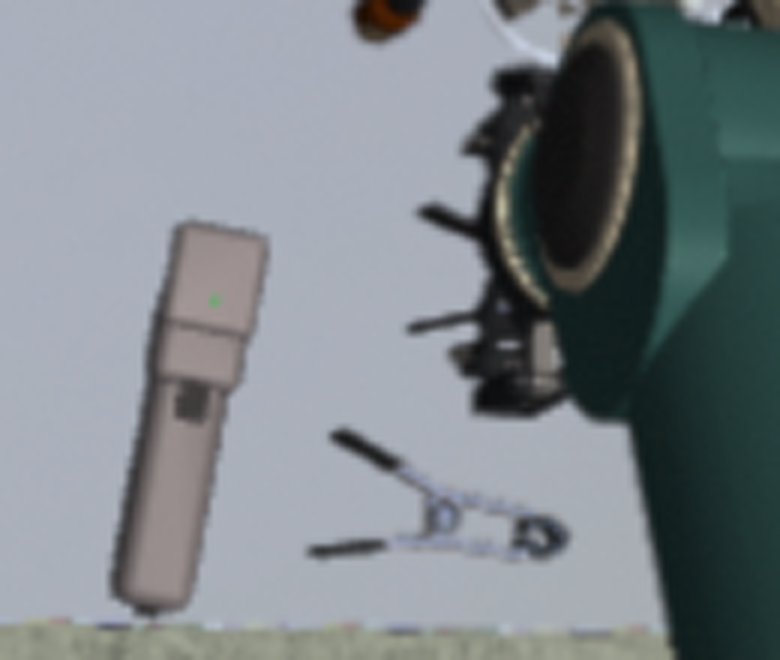

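{"fn": "arm_command", "kwargs": {"series": "-0.12 3 -0.1 0 1; 0 2.5 0 0 1; 0 1.2 0 0 1; 0 0 0 0 1; 0 0 0 0 0; 0 0 0 0 -1; 0 0 0 0 -1; 0 0 0 0 -1; 0 0 0 0 -1; 0 0 0 0 -1; 0 0 0 0 -1"}}

```text
time: 42.35
ee_pos: [0.5706, -0.2976, 0.0043]
orientation: [-1.572, 0.053, -0.059]
wrist_force: [-1.1, 2.1, 20.4]
grip_width: 0.0221
```

```bash
python3 - <<'E'
from seg import *
go(.5695,-.2975,.002,np.radians(-4))
im,d=snap('side','s13',(250,80,410,240),4)
im,d=snap('top','t13',(380,200,510,310),6)
E
```

```text
t 42.35 pos [ 0.5706 -0.2976  0.0043] yawx -0.0709 tilt [ 0.004 -0.002 -1.   ] F [-1.1  2.1 20.4] w 0.0221
tool shift cm [-0.11  0.23 -0.  ] tool z in world [ 0.071  0.997 -0.002]
twist -0.001 joint7 -0.015
```

View pics/s13.png

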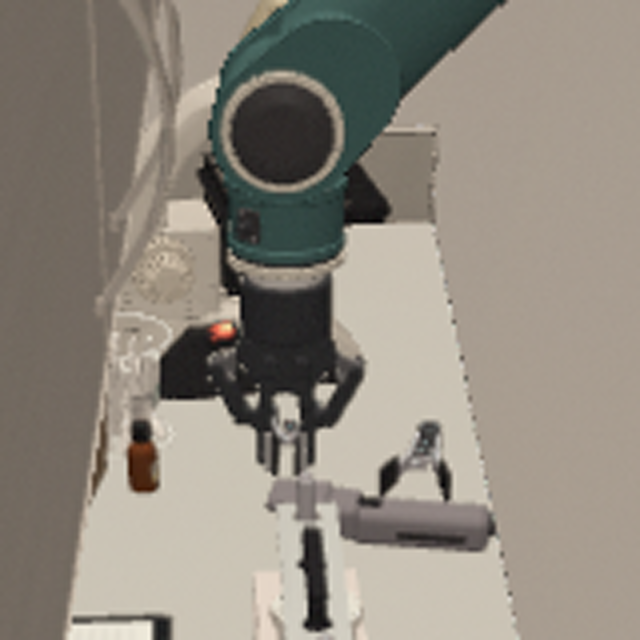

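View pics/t13.png

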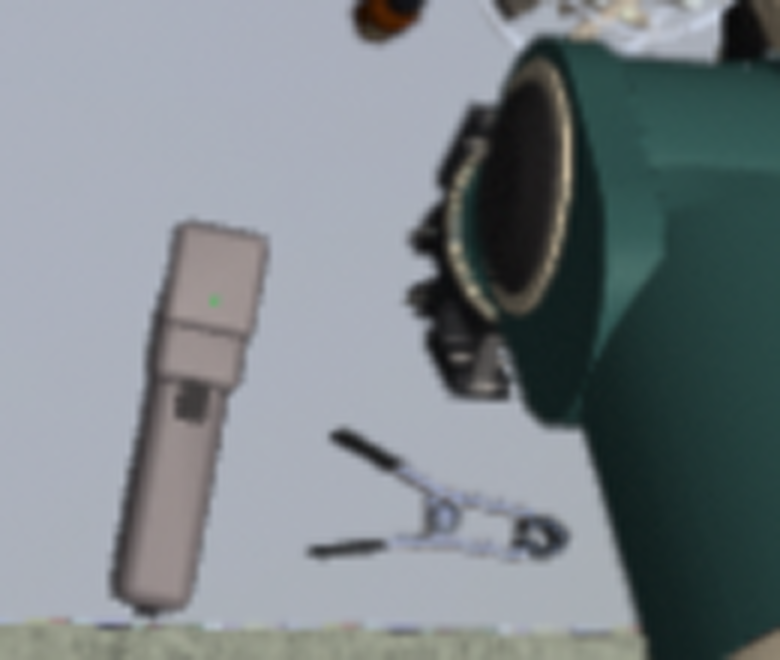

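{"fn": "arm_command", "kwargs": {"series": "0 -2 0 0 -1; 0 -4 0 0 -1; 0 -5 0 0 -1; 0 -5 0 0 -1; 0 -3 0 0 -1; -0.4 0 4.5 0 -1; -0.4 0 4.5 0 -1; -0.4 0 4.5 0 -1; -0.4 0 4.5 0 -1; -0.4 0 4.5 0 -1; -0.4 0 4.5 0 -1; -0.4 0 4.5 0 -1"}}

```text
time: 43.95
ee_pos: [0.563, 0.0206, 0.193]
orientation: [-1.57, 0.055, -0.057]
wrist_force: [0.5, 0.1, -0.0]
grip_width: 0.0216
```

{"fn": "arm_command", "kwargs": {"series": "-0.4 0 4.5 0 -1; -0.4 0 4.5 0 -1; -0.4 0 4.5 0 -1; -0.4 0 4.5 0 -1; -0.4 0 4.5 0 -1; -0.36 0 2.7 0 -1; 0 0 0 0 -1; 0 0 0 0 -1"}}

```text
time: 44.95
ee_pos: [0.5577, 0.2715, 0.1924]
orientation: [-1.57, 0.056, -0.057]
wrist_force: [-1.0, -0.2, -1.0]
grip_width: 0.0217
```

```bash
python3 - <<'E'
from seg import *
go(.5594,.2723,.17,np.radians(-4))
im,d=snap('side','s14',(250,140,430,320),4)
im,d=snap('top','t14',(190,190,310,290),6)
E
```

```text
t 44.95 pos [0.5577 0.2715 0.1924] yawx -0.0715 tilt [ 0.001 -0.    -1.   ] F [-1.  -0.2 -1. ] w 0.0217
tool shift cm [0.16 2.24 0.1 ] tool z in world [ 0.071  0.997 -0.   ]
twist -0.002 joint7 -0.889
```

View pics/s14.png

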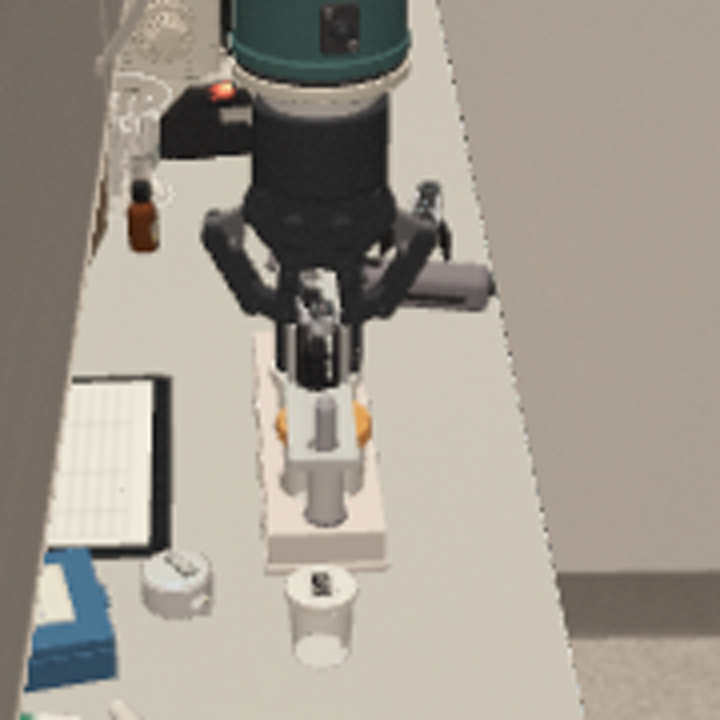

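View pics/t14.png

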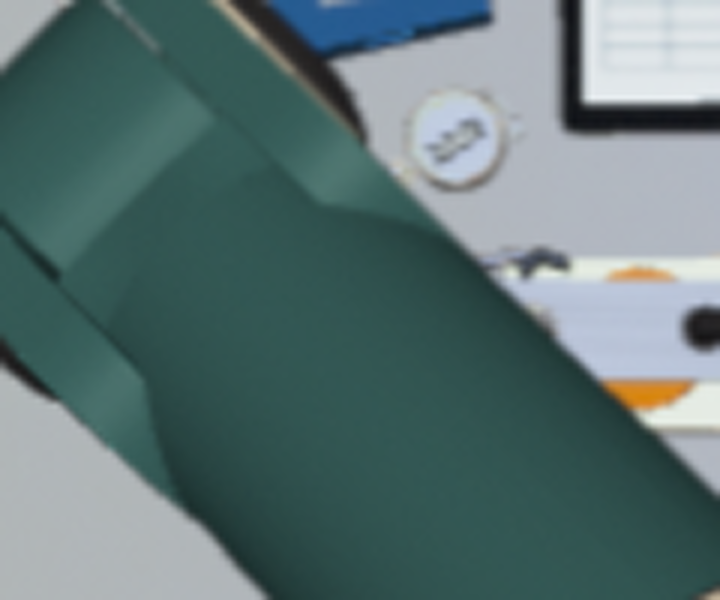

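```bash
python3 - <<'E'
from seg import *
o,R=pose(); p=o['ee_pos']; z=R[:,2];x=R[:,0]
for u in [(570,265),(540,245),(520,275),(490,268)]:
    W=atz('top',[(u[0]/6+190-.4,u[1]/6+190-.4)],.208)[0]+[.0005,-.0014,0]; d=W-p
    print(u,W.round(4),'ahead',-(d@z).round(4),'lat',(d@x).round(4))
# side: render expected points
im,d=env.camera('side')
for a,l,h in [(.094,0,.008),(.108,0,.02),(.108,.012,.02),(.108,-.012,.02),(.046,0,.026),(0,.012,.026),(0,-.012,.026)]:
    W=p-a*z+l*x; W=W+[-.0005,.0014,h-.0043]
    u=proj('side',W)[0]; print(a,l,u.round(1), (u-[250,140])*4)
E
```

```text
(570, 265) [0.5687 0.1581 0.208 ] ahead 0.1119 lat 0.0189
(540, 245) [0.5763 0.1701 0.208 ] ahead 0.0993 lat 0.0257
(520, 275) [0.5643 0.1776 0.208 ] ahead 0.0927 lat 0.0131
(490, 268) [0.5668 0.1895 0.208 ] ahead 0.0807 lat 0.0147
0.094 0 [330.6 213.8] [322.40141265 295.24250844]
0.108 0 [330.9 206.8] [323.46354732 267.19853385]
0.108 0.012 [326.  206.7] [303.91762115 266.75544115]
0.108 -0.012 [335.8 206.9] [343.02821597 267.64150551]
0.046 0 [329.7 216.7] [318.93316893 306.78251026]
0 0.012 [323.6 226.2] [294.2055312  344.83749898]
0 -0.012 [334.1 226.5] [336.39163181 345.87357598]
```

{"fn": "arm_command", "kwargs": {"series": "0.16 0 0.15 0 -1; 0 3 0 0 -1; 0 2.7 0 0 -1; 0 0 0 0 -1; 0 0 0 0 -1"}}

```text
time: 45.72
ee_pos: [0.5597, 0.2738, 0.1359]
orientation: [-1.569, 0.055, -0.056]
wrist_force: [0.4, 0.9, -0.7]
grip_width: 0.0218
```

```bash
python3 - <<'E'
from seg import *
go(.5594,.2723,.0938,np.radians(-4))
im,d=snap('side','s15',(280,180,380,280),7)
E
```

```text
t 45.73 pos [0.5597 0.2738 0.1359] yawx -0.0712 tilt [ 0.001  0.001 -1.   ] F [ 0.4  0.9 -0.7] w 0.0218
tool shift cm [-0.02  4.21 -0.16] tool z in world [0.071 0.997 0.001]
twist -0.001 joint7 -0.928
```

View pics/s15.png

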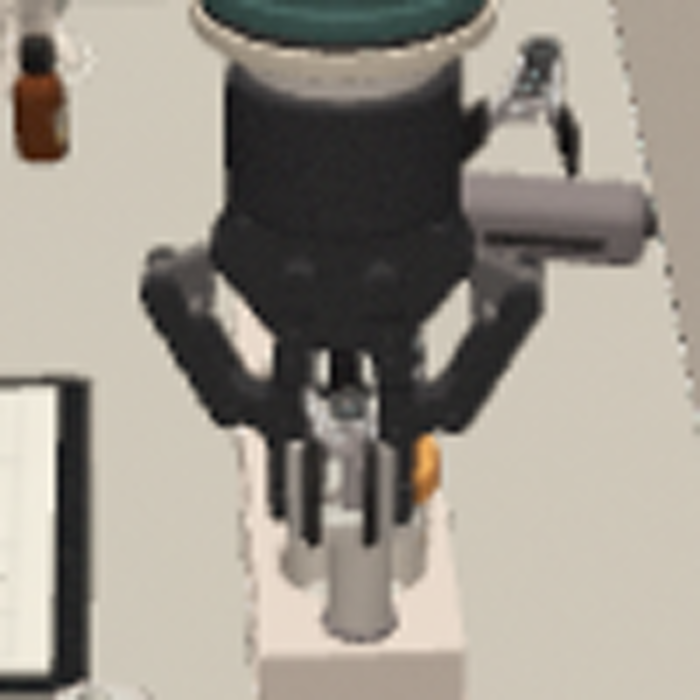

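{"fn": "arm_command", "kwargs": {"series": "0 0 -0.1 0 -1; 0 0.7 0 0 -1; 0 0.7 0 0 -1; 0 0.7 0 0 -1; 0 0.7 0 0 -1; 0 0 0 0 -1"}}

```text
time: 46.52
ee_pos: [0.5589, 0.2725, 0.1061]
orientation: [-1.57, 0.056, -0.055]
wrist_force: [-0.4, -0.1, -1.0]
grip_width: 0.0222
```

{"fn": "arm_command", "kwargs": {"series": "0 0.6 0 0 -1; 0 0.4 0 0 -1; 0 0.2 0 0 -1; 0 0.1 0 0 -1; 0 0 0 0 -1"}}

```text
time: 47.15
ee_pos: [0.5592, 0.2726, 0.0939]
orientation: [-1.57, 0.056, -0.056]
wrist_force: [0.1, -0.3, 0.8]
grip_width: 0.0222
```

{"fn": "arm_command", "kwargs": {"series": "0 0.1 0 0 -1; 0 0.1 0 0 -1; 0 0 0 0 -1"}}

```text
time: 47.52
ee_pos: [0.5593, 0.2729, 0.0921]
orientation: [-1.57, 0.055, -0.056]
wrist_force: [-0.9, 1.9, 4.4]
grip_width: 0.0223
```

{"fn": "arm_command", "kwargs": {"series": "0 0 0 0 -0.3; 0 0 0 0 0; 0 0 0 0 0.3; 0 0 0 0 1; 0 0 0 0 1; 0 0 0 0 1; 0 0 0 0 1; 0 -3 0 0 1; 0 -5 0 0 1; 0 -3 0 0 1; 0 0 0 0 1"}}

```text
time: 48.9
ee_pos: [0.56, 0.2731, 0.2041]
orientation: [-1.569, 0.053, -0.058]
wrist_force: [-0.9, -0.5, -1.3]
grip_width: 0.0854
```

```bash
python3 - <<'E'
from seg import *
go(.463,-.2545,.2,np.radians(-9))
im,d=snap('side','s16',(280,180,380,280),7)
im,d=snap('top','t16',(190,190,310,290),6)
E
```

```text
t 48.9 pos [0.56   0.2731 0.2041] yawx -0.0711 tilt [ 0.003  0.001 -1.   ] F [-0.9 -0.5 -1.3] w 0.0854
tool shift cm [ -5.93   0.31 -53.32] tool z in world [0.071 0.997 0.002]
twist 0.086 joint7 -0.883
```

View pics/s16.png

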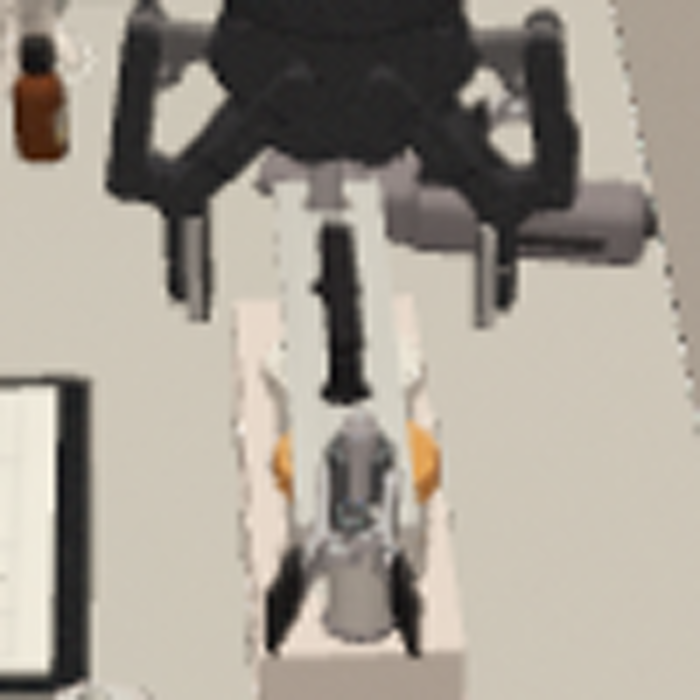

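{"fn": "arm_command", "kwargs": {"series": "0 0 0 0.086 1; -0.12 0 -4.9 0 1; -0.12 0 -4.9 0 1; -0.12 0 -4.9 0 1; -0.12 0 -4.9 0 1; -0.12 0 -4.9 0 1; -0.12 0 -4.9 0 1; -0.12 0 -4.9 0 1; -0.12 0 -4.9 0 1; -0.12 0 -4.9 0 1; -0.12 0 -4.9 0 1; -0.12 0 -4.7 0 1"}}

```text
time: 50.5
ee_pos: [0.4611, -0.2573, 0.2007]
orientation: [-1.566, 0.125, -0.122]
wrist_force: [1.1, 0.2, -0.4]
grip_width: 0.0853
```

{"fn": "arm_command", "kwargs": {"series": "0 4 0 0 1; 0 4 0 0 1; 0 3 0 0 1; 0 2 0 0 1; 0 0 0 0 1; 0 0 0 0 1"}}

```text
time: 51.25
ee_pos: [0.4623, -0.2557, 0.0721]
orientation: [-1.567, 0.123, -0.123]
wrist_force: [-0.5, -0.2, -0.3]
grip_width: 0.0854
```

```bash
python3 - <<'E'
from seg import *
go(.463,-.2545,.003,np.radians(-9))
im,d=snap('side','s17',(250,80,410,240),4)
im,d=snap('top','t17',(260,200,500,310),3)
E
```

```text
t 51.25 pos [ 0.4623 -0.2557  0.0721] yawx -0.1569 tilt [ 0.  0. -1.] F [-0.5 -0.2 -0.3] w 0.0854
tool shift cm [0.05 6.91 0.12] tool z in world [0.156 0.988 0.   ]
twist 0.0 joint7 -0.028
```

View pics/s17.png

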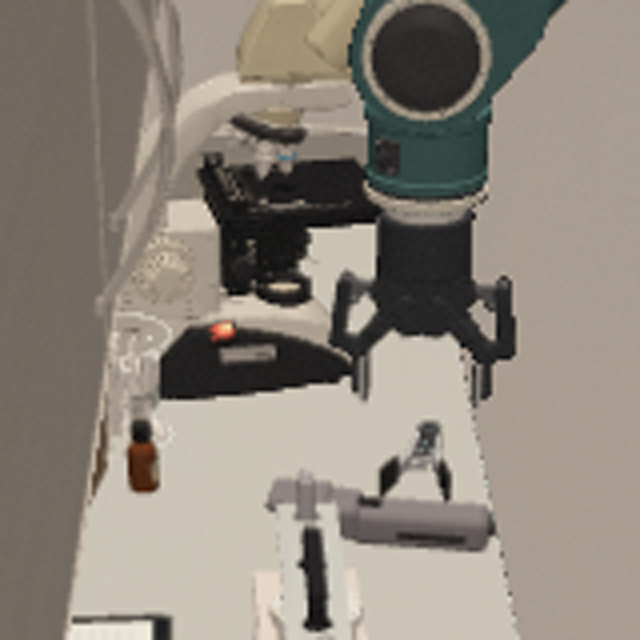

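View pics/t17.png

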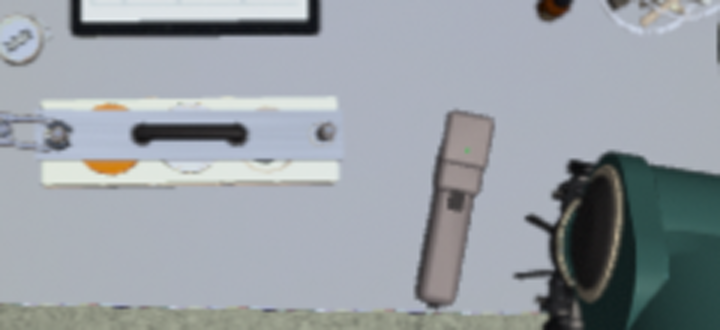

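{"fn": "arm_command", "kwargs": {"series": "0.05 3 0.1 0 1; 0 2.5 0 0 1; 0 1.3 0 0 1; 0 0 0 0 1; 0 0 0 0 0; 0 0 0 0 -1; 0 0 0 0 -1; 0 0 0 0 -1; 0 0 0 0 -1; 0 0 0 0 -1; 0 0 0 0 -1"}}

```text
time: 52.72
ee_pos: [0.4642, -0.2554, 0.0056]
orientation: [-1.569, 0.121, -0.126]
wrist_force: [-1.7, 1.6, 21.6]
grip_width: 0.0222
```

```bash
python3 - <<'E'
from seg import *
go(.463,-.2545,.003,np.radians(-9))
E
```

```text
t 52.73 pos [ 0.4642 -0.2554  0.0056] yawx -0.1571 tilt [ 0.003 -0.002 -1.   ] F [-1.7  1.6 21.6] w 0.0222
tool shift cm [-0.13  0.26  0.08] tool z in world [ 0.156  0.988 -0.001]
twist -0.0 joint7 -0.101
```

{"fn": "arm_command", "kwargs": {"series": "0 -2 0 0 -1; 0 -4 0 0 -1; 0 -5 0 0 -1; 0 -5 0 0 -1; 0 -3 0 0 -1; 0 0 0 -0.173 -1; 0 0 0 -0.173 -1; 0 0 0 -0.173 -1; 0 0 0 -0.173 -1; 0 0 0 -0.173 -1; 0 0 0 -0.173 -1; 0 0 0 -0.173 -1"}}

```text
time: 54.22
ee_pos: [0.4626, -0.2548, 0.1949]
orientation: [-1.409, -0.825, 0.826]
wrist_force: [-0.2, 0.5, -1.0]
grip_width: 0.0224
```

{"fn": "arm_command", "kwargs": {"series": "0 0 0 -0.173 -1; 0 0 0 -0.173 -1; 0 0 0 -0.173 -1; 0 0 0 0 -1; 4 0 0 0 -1; 4 0 0 0 -1; 4 0 0 0 -1; 4 0 0 0 -1; 4 0 0 0 -1; 0 0 0 0 -1; 0 0 0 0 -1"}}

```text
time: 55.6
ee_pos: [0.4624, -0.0553, 0.1941]
orientation: [-1.21, -1.208, 1.209]
wrist_force: [-0.3, -1.7, -1.1]
grip_width: 0.0221
```

```bash
python3 - <<'E'
from seg import *
go(.4643,-.0514,.19,np.radians(90))
im,d=snap('side','s18',(250,100,410,260),4)
im,d=snap('top','t18',(280,210,400,310),6)
E
```

```text
t 55.6 pos [ 0.4624 -0.0553  0.1941] yawx 1.5701 tilt [ 0.    -0.001 -1.   ] F [-0.3 -1.7 -1.1] w 0.0221
tool shift cm [ 0.39  0.41 -0.19] tool z in world [-1.     0.001 -0.   ]
twist -0.001 joint7 1.297
```

View pics/s18.png

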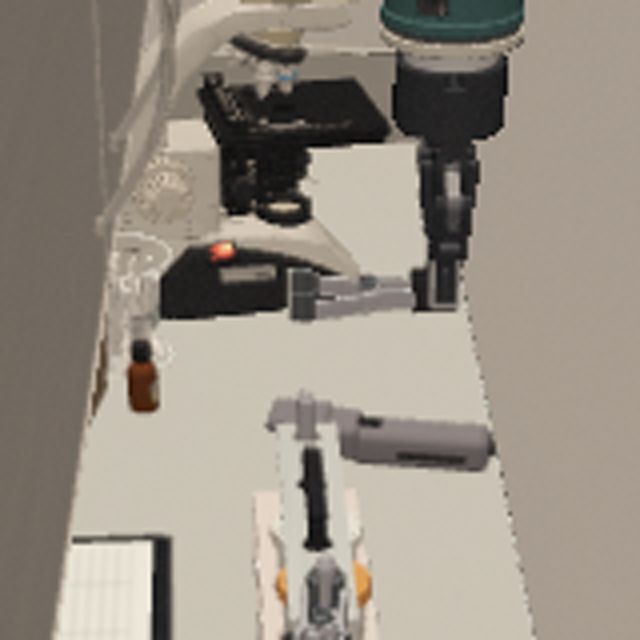

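View pics/t18.png

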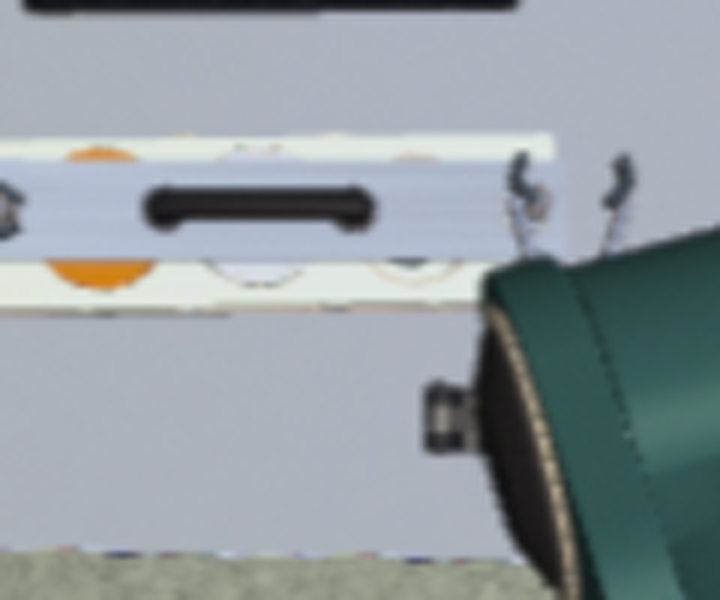

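```bash
python3 - <<'E'
from seg import *
W=lambda u,z: atz('top',[(u[0]/6+280-.4,u[1]/6+210-.4)],z)[0]
a,b=W((518,180),.2085),W((628,178),.2085); print(a,b,(a+b)/2)
print('tips',W((520,153),.2085),W((627,155),.2085))
print('pin top',W((540,197),.124),'TCP now',pose()[0]['ee_pos'])
E
```

```text
[ 0.55867193 -0.03318161  0.2085    ] [ 0.56046793 -0.07680905  0.2085    ] [ 0.55956993 -0.05499533  0.2085    ]
tips [ 0.56940368 -0.03384588  0.2085    ] [ 0.5695991  -0.07633299  0.2085    ]
pin top [ 0.56016471 -0.05245674  0.124     ] TCP now [ 0.46239619 -0.05575368  0.19389515]
```

{"fn": "arm_command", "kwargs": {"series": "0.42 0 -0.2 0 -1; 0 3 0 0 -1; 0 2.7 0 0 -1; 0 0 0 0 -1; 0 0 0 0 -1"}}

```text
time: 56.32
ee_pos: [0.4649, -0.0505, 0.1377]
orientation: [-1.209, -1.211, 1.21]
wrist_force: [0.9, -0.1, -1.0]
grip_width: 0.0224
```

```bash
python3 - <<'E'
from seg import *
go(.4643,-.051,.095,np.radians(90))
im,d=snap('top','t19',(300,210,400,290),7)
E
```

```text
t 56.33 pos [ 0.4649 -0.0505  0.1377] yawx 1.5728 tilt [ 0.001  0.    -1.   ] F [ 0.9 -0.1 -1. ] w 0.0224
tool shift cm [-0.05  4.27  0.06] tool z in world [-1.    -0.002 -0.001]
twist 0.002 joint7 1.195
```

View pics/t19.png

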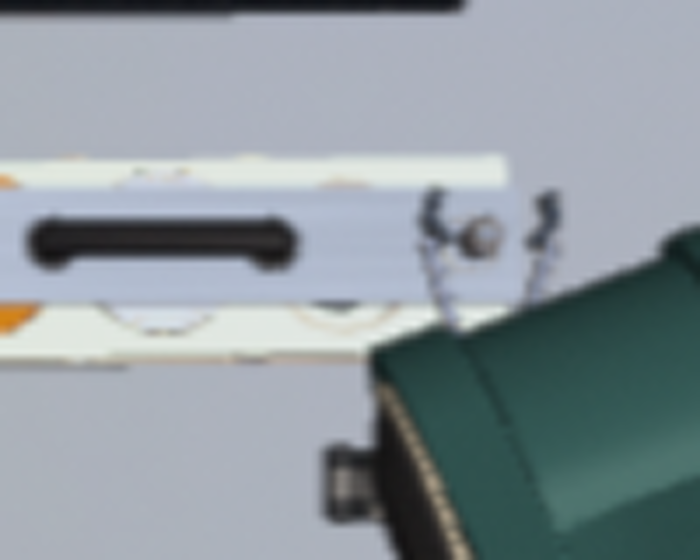

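```bash
python3 - <<'E'
from seg import *
W=lambda u,z: atz('top',[(u[0]/7+300-.4,u[1]/7+210-.4)],z)[0]
zt=.1377-.0056+.02
for u in[(433,188),(552,190),(428,215),(552,215),(440,240),(538,243)]: print(u,W(u,zt).round(4))
print('pin',W((485,235),.122), proj('top',[[.5578,-.05,.124],[.5578,-.05,.1175]]), (proj('top',[.5578,-.05,.12])[0]-[300,210]+.4)*7)
E
```

```text
(433, 188) [ 0.5719 -0.0285  0.1521]
(552, 190) [ 0.5722 -0.0709  0.1521]
(428, 215) [ 0.5623 -0.0268  0.1521]
(552, 215) [ 0.5633 -0.071   0.1521]
(440, 240) [ 0.5535 -0.0312  0.1521]
(538, 243) [ 0.5532 -0.0661  0.1521]
pin [ 0.55842689 -0.05090159  0.122     ] [[368.62642434 243.33799647]
 [368.314242   243.56695967]] [481.83750023 237.15425053]
```

```bash
python3 - <<'E'
from seg import *
im,d=env.camera('side')
o,R=pose(); p=o['ee_pos']; z=R[:,2];x=R[:,0]
x0,y0,x1,y1=310,130,390,200
ov=cv2.resize(im[y0:y1,x0:x1],None,fx=9,fy=9,interpolation=2)
for a in (0,.046,.094,.106):
  for h in (0,.02):
    u=proj('side',p-a*z+[-.0005,.0014,h-.0056])[0]; cv2.circle(ov,tuple(int(v) for v in ((u-[x0,y0]+.5)*9)),2,(0,0,255),-1)
u=proj('side',[.5578,-.05,.124])[0]; cv2.circle(ov,tuple(int(v) for v in ((u-[x0,y0]+.5)*9)),2,(255,0,0),-1)
cv2.imwrite('pics/ov4.png',ov)
E
```

```text
(no output)
```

View pics/ov4.png

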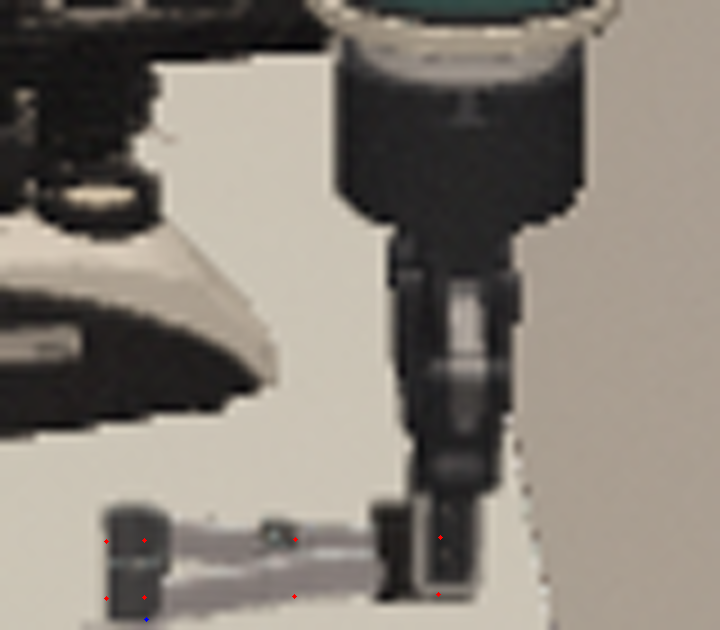

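{"fn": "arm_command", "kwargs": {"series": "0 0 0.7 0 -1; 0 0 0 0 -1; 0 1 0 0 -1; 0 1 0 0 -1; 0 0.8 0 0 -1; 0 0 0 0 -1"}}

```text
time: 57.18
ee_pos: [0.4571, -0.0504, 0.1081]
orientation: [-1.207, -1.211, 1.211]
wrist_force: [-0.4, 0.8, 0.4]
grip_width: 0.0218
```

```bash
python3 - <<'E'
from seg import *
go(.4573,-.051,.095,np.radians(90))
im,d=snap('top','t20',(230,210,400,290),4.5)
im,d=snap('side','s20',(290,130,390,250),6)
E
```

```text
t 57.17 pos [ 0.4571 -0.0504  0.1081] yawx 1.5734 tilt [-0.001  0.001 -1.   ] F [-0.4  0.8  0.4] w 0.0218
tool shift cm [-0.06  1.31 -0.02] tool z in world [-1.    -0.003  0.001]
twist 0.003 joint7 1.151
```

View pics/t20.png

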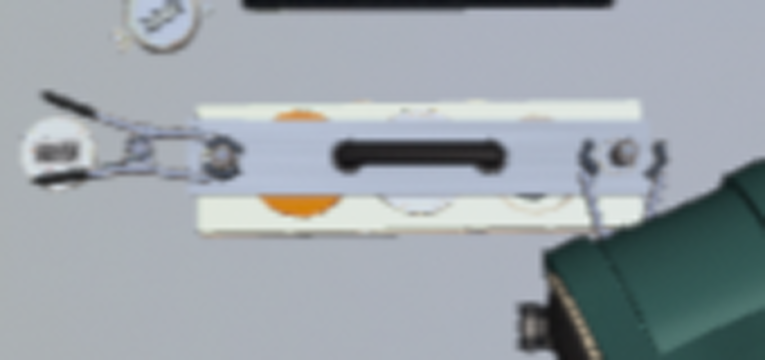

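View pics/s20.png

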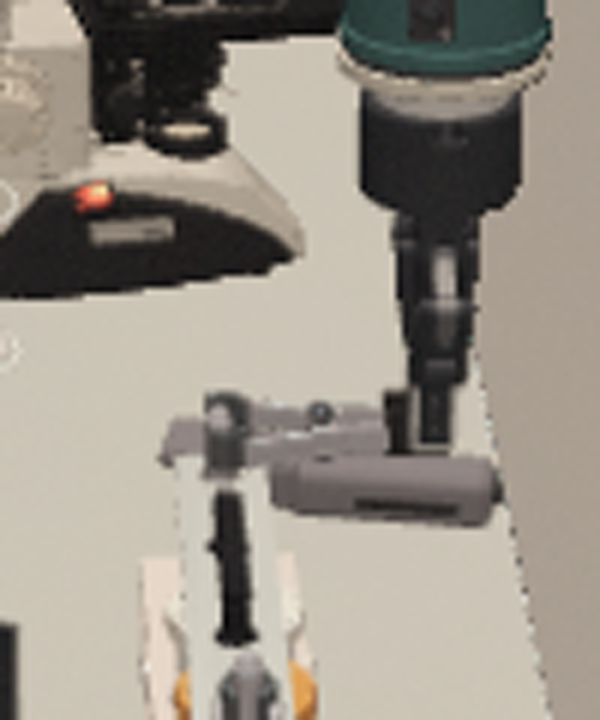

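{"fn": "arm_command", "kwargs": {"series": "0 0.6 0 0 -1; 0 0.4 0 0 -1; 0 0.2 0 0 -1; 0 0.1 0 0 -1; 0 0.1 0 0 -1; 0 0 0 0 -1"}}

```text
time: 58.02
ee_pos: [0.4575, -0.0506, 0.0949]
orientation: [-1.208, -1.211, 1.211]
wrist_force: [-1.1, 0.0, 2.3]
grip_width: 0.0214
```

{"fn": "arm_command", "kwargs": {"series": "0 0.1 0 0 -1; 0 0.1 0 0 -1; 0 0 0 0 -1"}}

```text
time: 58.4
ee_pos: [0.4577, -0.0508, 0.093]
orientation: [-1.209, -1.211, 1.211]
wrist_force: [-2.7, -0.7, 8.0]
grip_width: 0.0219
```

{"fn": "arm_command", "kwargs": {"series": "0 0 0 0 -0.3; 0 0 0 0 0; 0 0 0 0 0.3; 0 0 0 0 1; 0 0 0 0 1; 0 0 0 0 1; 0 0 0 0 1; 0 -3 0 0 1; 0 -5 0 0 1; 0 -3 0 0 1; -4 0 0 0 1; -4 0 0 0 1"}}

```text
time: 59.9
ee_pos: [0.4576, -0.1318, 0.2032]
orientation: [-1.209, -1.211, 1.212]
wrist_force: [-0.2, -0.3, 0.7]
grip_width: 0.0853
```

{"fn": "arm_command", "kwargs": {"series": "-4 0 0 0 1; -4 0 0 0 1; -4 0 0 0 1; -4 0 0 0 1; -4 0 0 0 1; 0 0 0 0 1"}}

```text
time: 60.65
ee_pos: [0.4573, -0.3334, 0.2021]
orientation: [-1.209, -1.208, 1.208]
wrist_force: [-0.1, 0.6, -0.3]
grip_width: 0.0857
```

```bash
python3 - <<'E'
from seg import *
im,d=snap('top','t21',(110,180,430,310),2.5)
P=cloud('top',d)
m=np.zeros((480,640),bool);m[225:270,262:385]=1
Q=P[m];Q=Q[(Q[:,2]>.083)&(Q[:,2]<.096)];A=np.c_[Q[:,:2]-[.555,.065],np.ones(len(Q))];print('bar top',np.linalg.lstsq(A,Q[:,2],rcond=None)[0])
for nm,b in [('clampL',(225,228,262,252)),('clampR',(355,250,385,280))]:
    Q=P[b[1]:b[3],b[0]:b[2]].reshape(-1,3);Q=Q[(Q[:,2]>.088)&(Q[:,2]<.13)];print(nm,len(Q),np.percentile(Q[:,2],[10,50,90]).round(4))
Q=P[225:305,385:430].reshape(-1,3);Q=Q[Q[:,2]>.02];print('scanner z',np.percentile(Q[:,2],[5,50,95]).round(4))
im,d=snap('side','s21',(240,130,420,310),4)
go(.45,-.3,.2)
E
```

```text
bar top [ 0.01100119 -0.00018509  0.08997777]
clampL 145 [0.1026 0.109  0.1162]
clampR 224 [0.0912 0.1056 0.1142]
scanner z [0.0253 0.0342 0.0424]
t 60.75 pos [ 0.458  -0.3302  0.2026] yawx 1.5728 tilt [-0.     0.001 -1.   ] F [-0.  -0.1 -0. ] w 0.0858
tool shift cm [3.02 0.26 0.79] tool z in world [-1.    -0.002  0.   ]
```

View pics/t21.png

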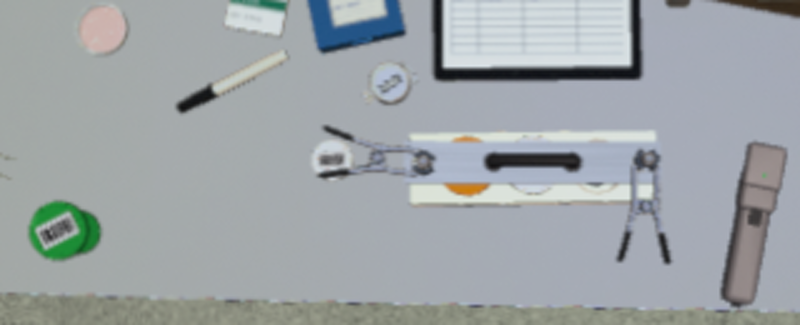

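View pics/s21.png

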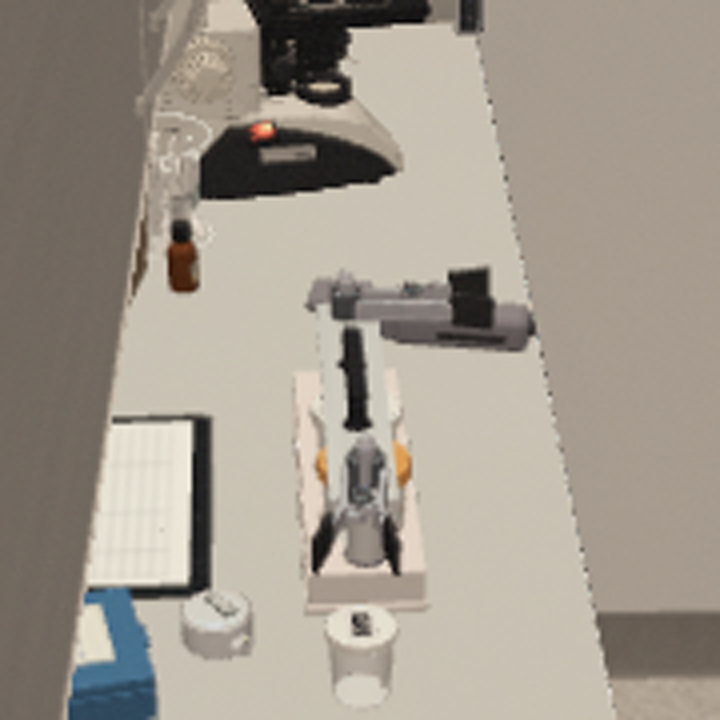

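```bash
python3 -c "
from cell import env
print(env.job_done()); print(env.get_obs()['time'])"
```

```text
the job is handed in; nothing more can be done
None
the job is handed in; nothing more can be done
```

The job is done and was handed in at about 61 s of the 208 s allowed. No verdict came back.

- **Cups:** Two were present, cup_a (orange) and cup_b (the larger white one). There was no cup_c. I left the green cup and the small white one alone.
- **Scanning:** I held the beam about 1.6 s or more on cup_a, then on cup_b. Its computed hit point was within about 1–1.5 mm of each sticker centre. The scanner gives no read signal I could check.
- **Scanner:** I laid it back flat near where it started. Later pictures showed it had been knocked a few centimetres and turned. It was still flat on its underside and on the worktop, so I left it.
- **Cups in the carrier:** The white cup is in the middle well and the orange one in the left well. The last clear look at the lids, just before the bar went on, gave about 81 mm against the nominal 80 mm. The orange cup first touched sideways on the way down. I moved it 3 mm and it went home.
- **Bar:** It lies over both posts with its top measured at about 90 mm (nominal 89.5 mm) and level along its length. Across its width the depth fit showed about 0.6°, which I put down to measurement error.
- **Clamps:** One is on each post and let go. Plate tops measured about 116 mm on the left and 114 mm on the right, against 115.5 mm expected if they sit down on the bar. The second clamp had slid about 7 mm forward in the gripper; I saw this before lowering it and corrected for it.

The last pictures show the gripper clear of everything, with the nearby items I was told not to touch still in place.

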